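Load and close the annealing hearth

TASK

Get the brass bars ready for annealing: draw the sled out from under the hearth's roof, lay every brass bar level across both white ridges of the sled (pointing the way the sled travels), then slide the loaded sled back under the roof, fully home against the back. Only then close the open top: fold the plain leaf right down first, and the leaf with the dark lap strip last. Leave the flux jar, the bench block and the third-hand stand where they are.

Things in the scene. Friction and masses are not known exactly. Their poses are not given: they have to be found in the camera images.
- hearth: low fixed cream firebrick annealing hearth, 272 mm long (x), 200 mm wide (y), side walls to 66 mm above the bench, their inner faces at y = +-90 mm. Origin at bench level under the middle of the roof's front edge; x points inward, from the sill to the back; y to the plain leaf's side; z up. Floor top at z = 12 mm
- sill (a point): middle of the low front sill's top: inner face at hearth x = -146 mm, 10 mm thick, top at z = 36 mm (point at -151, 0, 36). The hearth is open-topped from the sill to hearth x = 0
- roof_edge (a point): middle of the front edge of the fixed roof, at its top (hearth 0, 0, 66 mm). The roof covers hearth x = 0 to 116 mm; underside z = 46 mm, top z = 69 mm with its plate. Under it the back stop's face is at x = 110 mm
- sled: loose dark steel sled in the hearth's channel, 140 mm long, 172 mm wide, about 0.6 kg, 4 mm of play each side. Origin at its underside (on the hearth floor), under the bed's centre; axes as the hearth's. Origin at hearth x = +56 mm when fully home, at -60 mm when drawn out against the sill: the bed is then clear of the roof. Rear rim's outer face at sled x = +54, front at -86 mm
- sled_bed (a point): centre of the sled's bed, on its floor (sled 0, 0, 6 mm). Bed inside: x = +-50, y = +-82 mm; rim top at sled z = 24 mm. Two white ceramic ridges 6 mm wide run along y at x = +-25 mm, tops at z = 16 mm: a bar on both has its centre at sled z = 21 mm, with about 10 mm to spare at each end
- sled_handle (a point): centre of the top of the sled's upright handle: a steel block 12 mm (x) by 30 mm (y), 24 mm tall, at sled x = -74 mm on a solid front block (sled x = -86 to -50, top z = 24 mm); its top is 60 mm above the bench. It always stays in the open part of the hearth and passes under the closed leaves
- plain_leaf (a joint): hinge angle of the plain steel leaf on the hearth's +y wall: 0 = closed, flat over the opening; 1.57 = upright; starts folded out at 2.0 to 2.3; limit 2.4. Stiff: it stays where it is left (0.12 N m, some 1.5 N at its edge). Hinged along hearth x; the leaf is 140 mm long (hearth x = -143 to -3 mm), 94 mm from hinge to free edge, 5 mm thick
- plain_leaf_hinge (a point): middle of the plain leaf's hinge line, at hearth (-73, +96, 67) mm
- plain_leaf_edge (a point): middle of the plain leaf's free edge
- lap_leaf (a joint): hinge angle of the leaf with the dark lap strip, on the hearth's -y wall: mirror image of the plain leaf, same values, size and stiffness; its strip covers the joint between the leaves when closed last
- lap_leaf_hinge (a point): middle of the lap leaf's hinge line, at hearth (-73, -96, 67) mm
- lap_leaf_edge (a point): middle of the lap leaf's free edge, just short of the dark strip
- board: fixed grey soldering board 240 x 220 x 6 mm, on the bench to the left of the hearth; origin under its centre
- bar1: loose brass ingot bar 1 of up to 4 identical ones: 80 x 10 x 10 mm, 68 g, lying flat on the soldering board at the start (absent in some runs); origin at the bar's centre, x along its length
- bar2: loose brass ingot bar 2 of up to 4 identical ones: 80 x 10 x 10 mm, 68 g, lying flat on the soldering board at the start (absent in some runs); origin at the bar's centre, x along its length
- bar3: loose brass ingot bar 3 of up to 4 identical ones: 80 x 10 x 10 mm, 68 g, lying flat on the soldering board at the start (absent in some runs); origin at the bar's centre, x along its length
- bar4: loose brass ingot bar 4 of up to 4 identical ones: 80 x 10 x 10 mm, 68 g, lying flat on the soldering board at the start (absent in some runs); origin at the bar's centre, x along its length
- flux_jar: bystander: closed jar, 56 mm across, 70 mm tall, origin under its centre
- bench_block: bystander: steel bench block 70 x 70 x 24 mm, origin under its centre
- third_hand: bystander: soldering third hand, heavy round base 70 mm across with a post to about 105 mm and tweezers reaching 110 mm to one side; origin under the base's centre
Mind the look-alikes: they are no part of the job. Leave any pink look-alike of the sled alone.

How it is judged (in metres and radians):
On the way, in this order (a step that is already met when the one before it is completed fails the run):
1. every bar lies level across both ridges, let go, on the drawn-out sled (z of bar1 in the frame of sled between 0.018 and 0.0245 m and x of bar1 in the frame of sled between -0.013 and 0.013 m and y of bar1 in the frame of sled between -0.08 and 0.08 m and angle between bar1's own x axis and vertical between 1.5 and 1.64 rad and angle between the x axis of each of bar1, bar2, bar3, bar4 and the x axis of sled, either way round below 0.4 rad and contact force between each of bar1, bar2, bar3, bar4 and the fingers below 0.05 N and z of bar2 in the frame of sled between 0.018 and 0.0245 m and x of bar2 in the frame of sled between -0.013 and 0.013 m and y of bar2 in the frame of sled between -0.08 and 0.08 m and angle between bar2's own x axis and vertical between 1.5 and 1.64 rad and z of bar3 in the frame of sled between 0.018 and 0.0245 m and x of bar3 in the frame of sled between -0.013 and 0.013 m and y of bar3 in the frame of sled between -0.08 and 0.08 m and angle between bar3's own x axis and vertical between 1.5 and 1.64 rad and z of bar4 in the frame of sled between 0.018 and 0.0245 m and x of bar4 in the frame of sled between -0.013 and 0.013 m and y of bar4 in the frame of sled between -0.08 and 0.08 m and angle between bar4's own x axis and vertical between 1.5 and 1.64 rad and x of sled in the frame of hearth below -0.042 m), for 0.2 s.
2. the loaded sled is fully home under the roof, both leaves still open (z of bar1 in the frame of sled between 0.018 and 0.0245 m and x of bar1 in the frame of sled between -0.013 and 0.013 m and y of bar1 in the frame of sled between -0.08 and 0.08 m and angle between bar1's own x axis and vertical between 1.5 and 1.64 rad and angle between the x axis of each of bar1, bar2, bar3, bar4 and the x axis of sled, either way round below 0.4 rad and contact force between each of bar1, bar2, bar3, bar4 and the fingers below 0.05 N and z of bar2 in the frame of sled between 0.018 and 0.0245 m and x of bar2 in the frame of sled between -0.013 and 0.013 m and y of bar2 in the frame of sled between -0.08 and 0.08 m and angle between bar2's own x axis and vertical between 1.5 and 1.64 rad and z of bar3 in the frame of sled between 0.018 and 0.0245 m and x of bar3 in the frame of sled between -0.013 and 0.013 m and y of bar3 in the frame of sled between -0.08 and 0.08 m and angle between bar3's own x axis and vertical between 1.5 and 1.64 rad and z of bar4 in the frame of sled between 0.018 and 0.0245 m and x of bar4 in the frame of sled between -0.013 and 0.013 m and y of bar4 in the frame of sled between -0.08 and 0.08 m and angle between bar4's own x axis and vertical between 1.5 and 1.64 rad and x of sled in the frame of hearth above 0.05 m and value of joint each of plain_leaf, lap_leaf above 1.2 rad), for 0.2 s.
3. the plain leaf is down while the lap leaf is still open (value of joint plain_leaf below 0.12 rad and value of joint lap_leaf above 0.7 rad and x of sled in the frame of hearth above 0.05 m), for 0.2 s.
4. the lap leaf is down as well (value of joint each of plain_leaf, lap_leaf below 0.12 rad), for 0.2 s.
At the end, for the whole second after the job is handed in: every bar present rests on both ridges (centre within 3 mm of its height there, level within 0.07 rad, within 0.4 rad of the sled's direction, within 13 mm of the middle lengthways), the sled is within 6 mm of fully home, both leaves are within 0.12 rad of closed, everything is at rest and released (all of step 4 and z of bar1 in the frame of sled between 0.018 and 0.0245 m and x of bar1 in the frame of sled between -0.013 and 0.013 m and y of bar1 in the frame of sled between -0.08 and 0.08 m and angle between bar1's own x axis and vertical between 1.5 and 1.64 rad and angle between the x axis of each of bar1, bar2, bar3, bar4 and the x axis of sled, either way round below 0.4 rad and contact force between each of bar1, bar2, bar3, bar4 and the fingers below 0.05 N and z of bar2 in the frame of sled between 0.018 and 0.0245 m and x of bar2 in the frame of sled between -0.013 and 0.013 m and y of bar2 in the frame of sled between -0.08 and 0.08 m and angle between bar2's own x axis and vertical between 1.5 and 1.64 rad and z of bar3 in the frame of sled between 0.018 and 0.0245 m and x of bar3 in the frame of sled between -0.013 and 0.013 m and y of bar3 in the frame of sled between -0.08 and 0.08 m and angle between bar3's own x axis and vertical between 1.5 and 1.64 rad and z of bar4 in the frame of sled between 0.018 and 0.0245 m and x of bar4 in the frame of sled between -0.013 and 0.013 m and y of bar4 in the frame of sled between -0.08 and 0.08 m and angle between bar4's own x axis and vertical between 1.5 and 1.64 rad and linear speed of each of bar1, bar2, bar3, bar4 below 0.02 m/s and x of sled in the frame of hearth above 0.05 m); the robot touches nothing.
It fails at once if the flux jar is moved by more than 25 mm (distance of flux_jar from where it was at the start of the episode above 0.025 m).
It fails at once if the bench block is moved by more than 25 mm (distance of bench_block from where it was at the start of the episode above 0.025 m).
It fails at once if the third-hand stand is moved by more than 25 mm (distance of third_hand from where it was at the start of the episode above 0.025 m).
It fails at once if a leaf is folded down (below 0.7 rad) while the sled is not home (value of joint any of plain_leaf, lap_leaf below 0.7 rad and x of sled in the frame of hearth below 0.04 m).
Of bar1, bar2, bar3, bar4 only 3 to 4 are there at a start; the rules pass over those that are not, and their reading is None.
At some moment in a run one of bar1, bar2, bar3, bar4 may be knocked a few centimetres aside while the robot is not near it.
Once in a run the grip may slacken for a moment while it holds something.
It also fails if it takes over 208 s, if anything falls off the work surface, if the arm or the gripper's body presses on something with over 40 N, if the wrist force passes 120 N, or if a joint passes its speed limit or range.

ROBOT

A 6-joint arm with a two-finger parallel gripper is mounted at the origin on the work surface. World frame = base frame: x ahead of the robot, y to its left, z up, the work surface at z = 0. Lengths are in mm, angles in rad, forces in N, time in s.
With the tool pointing down it reaches from about 350 to 800 mm from the base axis. Payload 7.3 kg.
Tool frame: the origin (TCP) lies at the very end of the fingers, on their centre line; the grasp point (between the pads) lies 19 mm behind it (robot.hold_point_z is the distance from the TCP to the grasp point, in mm); z points along the fingers, y is the direction in which the jaws open and shut (so a half turn about z gives the same grasp; the last joint's range is limited). The gripper opens to 85 mm and grips with 20 to 120 N. Pads are 22 mm wide; open, the fingers measure 114 mm over their backs; the gripper's body (76 mm by 85 mm) begins 54 mm behind the grasp point. The pads swing forward as they close: fully open they stand 13 mm farther back than shut.
Start: joints at [-1.42, 0.342, 1.524, -0, 1.275, -0.146], TCP at [153.565, -502.058, 231.322] pointing down, gripper open.
Joint ranges: [-2.53, 2.53], [-0.77, 2.02], [0.04, 2.7], [-1, 4.14], [0.28, 2.66], [-3.11, 3.11]. Speed limits (rad/s): [2.57, 2.57, 3.14, 3.14, 3.14, 3.14].

INTERFACE

Orientations are given as a unit quaternion [w, x, y, z].
In Python, from cell import sensors, cams, robot gives the robot as it stands.
- The arm moves only by the tool step_arm, never from a script. Its argument "commands" is text: rows parted by semicolons, each of 6 numbers parted by spaces: the shift along the tool's x, y, z in cm, then the turn, a rotation vector about the tool's x, y, z in rad. In form: x y z wx wy wz; .... A call has 1 to 12 rows; each row is the pose to reach, as a shift and turn from the pose commanded when the call began, along the tool's axes at that moment; what a row does not reach only later rows make up. A row lasts 1/8 s, in which the tool goes at most 62.5 mm and 10.7 degrees, less where a joint would pass 70% of its speed; a pose out of reach is approached as far as the arm can. A call with a gripper value outside its range is refused whole. "jaw" is the closure, from 0 (fully open) to 1 (shut), set as the call begins (left out, the last holds). The fingers move at their own pace and stop on an object; the grip force is fixed at half the most. Time passes only in rows, so rows that repeat a pose let the fingers close. It gives the time, the measured TCP pose, the force and the opening at its end, in the units of the state.
- sensors.state(): the state, without advancing time (a new reading comes with each control period).
- cams.snapshot(name): name is "side" or "top" or "wrist"; returns the picture (400x640x3 uint8, red, green, blue); there is no depth.
- cams.camera_model(name): a dict with "camera_matrix" (3x3 intrinsics, pixels), "R" (3x3) and "t" (3): a world point X has camera coordinates R X + t; the wrist camera has in their place "T_tool_cam" (4x4, takes a point from camera to tool coordinates, whose origin is the TCP and whose axes are the flange's). Camera axes: x right, y down, z forward; pixel columns grow to the right and rows downward; lengths in mm; the calibration is good to about 2 mm. A picture is of the moment at which its call begins: read the wrist's pose just before it. camera_model takes no time and is no camera call.
- robot.job_done(): hands the job in, once; it reports no verdict.
The state is a dict: "clock": time; "joint_pos": joint angles; "qd": joint speeds; "tau": joint torques, N m; "tcp_pos": TCP position; "eef_rot": TCP orientation; "ft_force": force on the tool from outside, world axes, zero at the start; "torque": the same for the moment, N m; "gripper_width": finger opening in mm.
Only numpy, scipy, OpenCV 4.12 (cv2) and the standard library are available. Lean on these libraries where they do the work, as an engineer would, in place of code of your own. Each camera call takes 0.05 s, during which the arm holds its last target.

## Working session

There is one attempt and no reset: what is moved stays moved. The work goes in short steps, Python scripts to look and compute and a tool call to move; the robot and the scene stay as the last step left them, time stands still between calls to the robot, and variables do not carry over. Pictures are saved under pics/ and viewed, and the job is handed in when it is done.

Besides the shell and the picture viewer there is one more tool, called as name(argument=value, ...) on one line, values as JSON. step_arm: Moves the arm, as the interface text tells. Its arguments: {"type":"object","properties":{"commands":{"type":"string"},"jaw":{"type":"number"}},"required":["commands"]}

```bash
mkdir -p pics; ls
python3 - <<'E'
from cell import sensors,cams,robot
import cv2,numpy as np
print(sensors.state())
for n in("side","top","wrist"):
    m=cams.camera_model(n);print(n,{k:np.round(v,3).tolist() for k,v in m.items() if hasattr(v,'__len__')})
    cv2.imwrite(f"pics/{n}0.png",cams.snapshot(n)[:,:,::-1])
print(robot.hold_point_z)
E
```

```text
pics
{'clock': 0.0, 'joint_pos': array([-1.42001054e+00,  3.42717669e-01,  1.52500361e+00,  4.41747524e-06,
        1.27537816e+00, -1.45985449e-01]), 'qd': array([-1.75396869e-03,  4.40359809e-04,  3.61891526e-04, -1.59045130e-04,
        3.08879751e-05,  7.73153094e-04]), 'tau': array([ 2.65264011e-03, -4.33673930e+01, -2.46014911e+01,  1.05952856e-04,
        7.73342676e-03,  7.85385367e-06]), 'tcp_pos': array([ 153.49889862, -501.65328863,  230.63324973]), 'eef_rot': array([-7.53396704e-04,  9.89010854e-01,  1.47841006e-01,  3.04293593e-07]), 'ft_force': array([ 0.07115922, -0.00455882,  0.10447732]), 'torque': array([-0.01536073,  0.01300942,  0.01992919]), 'gripper_width': 85.14739544200016}
side {'camera_matrix': [[382.762, 0.0, 323.934], [0.0, 382.762, 198.999], [0.0, 0.0, 1.0]], 'R': [[-0.975, -0.22, 0.022], [-0.122, 0.451, -0.884], [0.185, -0.865, -0.467]], 't': [468.777, 165.465, 1014.794]}
top {'camera_matrix': [[459.8, 0.0, 319.885], [0.0, 459.8, 207.811], [0.0, 0.0, 1.0]], 'R': [[-0.007, -1.0, -0.031], [-0.988, 0.012, -0.152], [0.153, 0.029, -0.988]], 't': [-14.804, 480.03, 1232.398]}
wrist {'camera_matrix': [[277.747, 0.0, 318.112], [0.0, 277.747, 203.061], [0.0, 0.0, 1.0]], 'T_tool_cam': [[-0.0, -0.949, -0.316, 80.279], [1.0, -0.0, -0.0, 0.334], [0.0, -0.316, 0.949, -142.586], [0.0, 0.0, 0.0, 1.0]]}
18.700000000000003
```

View pics/top0.png

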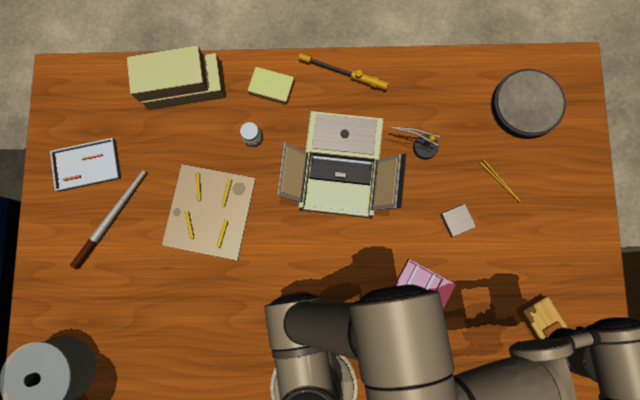

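View pics/side0.png

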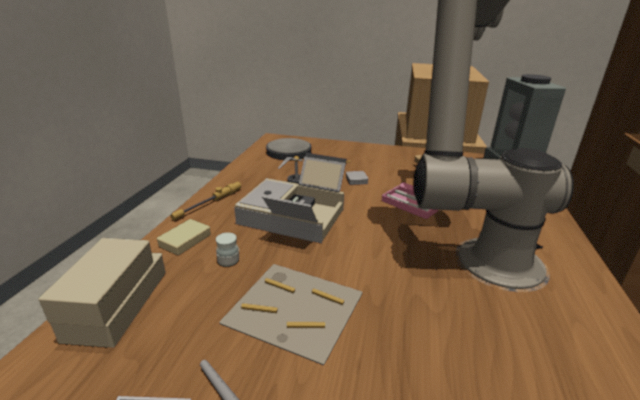

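View pics/wrist0.png

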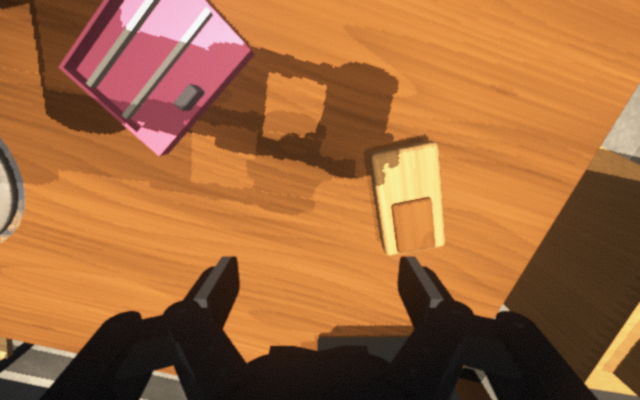

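Run:
```python
import cv2,numpy as np
a=cv2.imread('pics/top0.png')
c=cv2.resize(a[100:225,270:440],None,fx=4.6,fy=4.6,interpolation=cv2.INTER_CUBIC);cv2.imwrite('pics/c1.png',c)
c=cv2.resize(a[155:265,155:265],None,fx=5,fy=5,interpolation=cv2.INTER_CUBIC);cv2.imwrite('pics/c2.png',c)
```

```text
(no output)
```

View pics/c1.png

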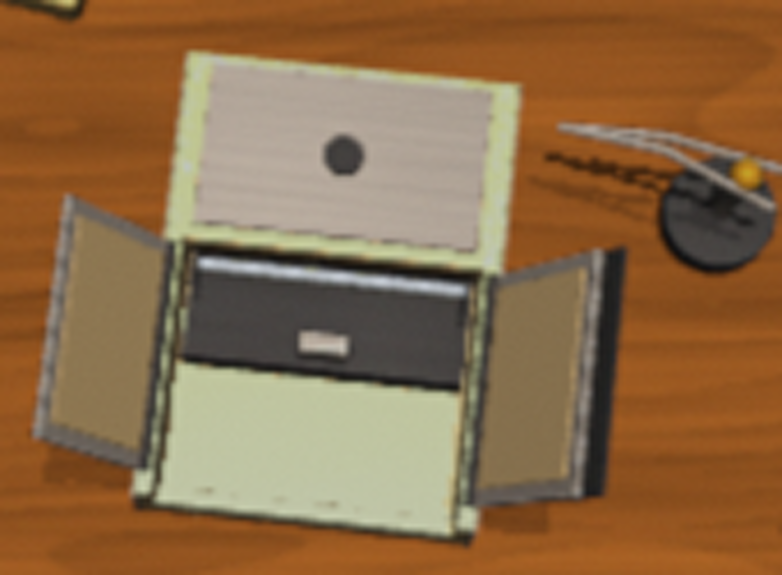

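View pics/c2.png

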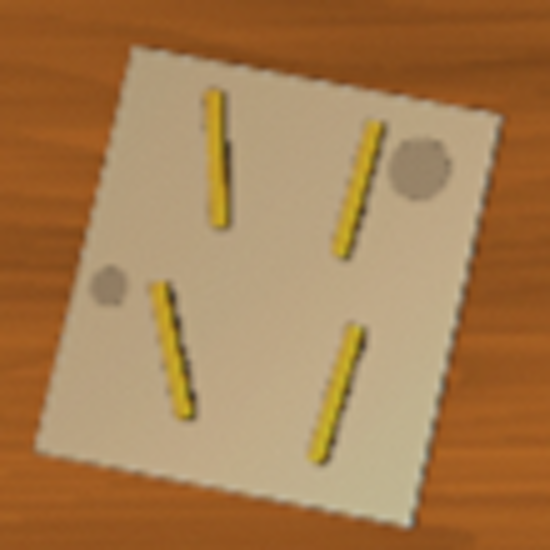

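```bash
cat > h.py <<'E'
import numpy as np,cv2
from scipy.spatial.transform import Rotation as R
from cell import sensors,cams,robot
def ray(n,u,v,st=None):
    m=cams.camera_model(n);d=np.linalg.inv(m['camera_matrix'])@np.array([u,v,1.])
    if n=='wrist':
        T=np.array(m['T_tool_cam']);Rt=Rq(st);o=Rt@T[:3,3]+st['tcp_pos'];return o,Rt@T[:3,:3]@d
    Rm=np.array(m['R']);return -Rm.T@np.array(m['t']),Rm.T@d
def Rq(st):
    w,x,y,z=st['eef_rot'];return R.from_quat([x,y,z,w]).as_matrix()
def onz(n,u,v,z,st=None):
    o,d=ray(n,u,v,st);return o+d*(z-o[2])/d[2]
def proj(n,X,st=None):
    m=cams.camera_model(n);X=np.asarray(X,float)
    if n=='wrist':
        T=np.array(m['T_tool_cam']);Y=T[:3,:3].T@(Rq(st).T@(X-st['tcp_pos'])-T[:3,3])
    else: Y=np.array(m['R'])@X+np.array(m['t'])
    p=np.array(m['camera_matrix'])@Y;return p[:2]/p[2]
def snap(n,f):
    st=sensors.state();im=cams.snapshot(n)[:,:,::-1].copy();cv2.imwrite('pics/'+f+'.png',im);return im,st
def down(yaw):  # tool z down, tool y axis (jaws) at direction yaw+90; tool x dir = (cos yaw, sin yaw)
    c,s=np.cos(yaw),np.sin(yaw);x=np.array([c,s,0]);z=np.array([0,0,-1.]);return np.c_[x,np.cross(z,x),z]
def rel(p,Rm,st=None):
    "row: cm shift, rotvec in tool axes from the measured pose"
    st=st or sensors.state();R0=Rq(st)
    d=R0.T@(np.asarray(p,float)-st['tcp_pos'])/10;w=R.from_matrix(R0.T@Rm).as_rotvec()
    return np.round(np.r_[d,w],3)
E
python3 - <<'E'
from h import *
f=lambda u,v,s=4.6,ox=270,oy=100:(ox+(u+.5)/s-.5,oy+(v+.5)/s-.5)
P={}
for k,(u,v,z) in dict(bl=(190,52,66),br=(520,85,66),plbl=(210,63,69),plbr=(492,90,69),plfl=(192,222,69),plfr=(476,249,69),handle=(324,343,60),sl=(133,497,66),sr=(477,535,36),lapfar=(603,250,0)).items():
    P[k]=onz('top',*f(u,v),z);print(k,P[k].round(1))
b=P['br']-P['bl'];print(np.linalg.norm(b),np.degrees(np.arctan2(b[0],-b[1])))
im=cv2.imread('pics/top0.png');hsv=cv2.cvtColor(im,cv2.COLOR_BGR2HSV)
m=cv2.inRange(hsv,(20,150,90),(35,255,255));m[:,:160]=0;m[:,262:]=0;m[:160]=0;m[262:]=0
for c in cv2.findContours(m,cv2.RETR_EXTERNAL,cv2.CHAIN_APPROX_NONE)[0]:
    if cv2.contourArea(c)<20: continue
    (cx,cy),(w,h),a=cv2.minAreaRect(c);bx=cv2.boxPoints(((cx,cy),(w,h),a));
    pts=c[:,0].astype(float);vx,vy=cv2.fitLine(c,cv2.DIST_L2,0,.01,.01)[:2].ravel()
    A=onz('top',cx-20*vx,cy-20*vy,14);B=onz('top',cx+20*vx,cy+20*vy,14);X=onz('top',cx,cy,14);d=B-A
    print(round(cx,1),round(cy,1),(w,h),X.round(1),'yaw',np.arctan2(d[1],d[0]).round(3))
E
```

```text
bl [748.9   2.9  66. ]
br [ 724.4 -195.7   66. ]
plbl [740.6  -9.3  69. ]
plbr [ 720.5 -178.5   69. ]
plfl [641.6   2.   69. ]
plfr [ 622.4 -166.6   69. ]
handle [568.7 -75.9  60. ]
sl [476.4  37.5  66. ]
sr [ 455.7 -165.8   36. ]
lapfar [ 639.5 -251.9    0. ]
200.07467281689233 -7.021291912758802
222.0 233.5 (3.4481747150421143, 27.585397720336914) [413.8 256.5  14. ] yaw -0.275
189.1 224.9 (26.884368896484375, 3.5021779537200928) [439.  350.4  14. ] yaw -2.902
226.2 192.2 (3.479370594024658, 26.92497444152832) [531.4 247.2  14. ] yaw -0.246
198.0 186.0 (26.121740341186523, 3.363765239715576) [550.4 328.8  14. ] yaw -3.065
```

Run:
```python
from h import *
print(rel([565,-76,240],down(-.122)))
```

```text
[ 5.1800e+01 -2.8681e+01 -8.8100e-01 -1.0000e-03  0.0000e+00  4.1900e-01]
```

step_arm(commands="51.8 -28.7 -0.9 0 0 0.419; 51.8 -28.7 -0.9 0 0 0.419; 51.8 -28.7 -0.9 0 0 0.419; 51.8 -28.7 -0.9 0 0 0.419; 51.8 -28.7 -0.9 0 0 0.419; 51.8 -28.7 -0.9 0 0 0.419; 51.8 -28.7 -0.9 0 0 0.419; 51.8 -28.7 -0.9 0 0 0.419; 51.8 -28.7 -0.9 0 0 0.419; 51.8 -28.7 -0.9 0 0 0.419; 51.8 -28.7 -0.9 0 0 0.419; 51.8 -28.7 -0.9 0 0 0.419", jaw=0.4)

```text
clock: 1.65
tcp_pos: [564.4, -76.4, 239.9]
eef_rot: [0.0, 0.998, -0.061, -0.001]
ft_force: [-0.0, 0.3, 0.3]
gripper_width: 51.3
```

Run:
```python
from h import *
im,st=snap('wrist','w1');print(st['clock'],st['tcp_pos'],st['eef_rot'],st['gripper_width'],st['joint_pos'].round(2))
c=cv2.resize(im,(800,500));cv2.imwrite('pics/w1b.png',c)
# predicted features
o=np.array([621.5,-82.3,0]);a=-.122;ex=np.array([np.cos(a),np.sin(a),0]);ey=np.array([-np.sin(a),np.cos(a),0])
for n,(x,y,z) in dict(rl=(0,90,66),rr=(0,-90,66),sl=(-151,90,36),sr=(-151,-90,36),handle=(-53,0,60)).items():
    print(n,(proj('wrist',o+x*ex+y*ey+[0,0,z],st)*1.25).round(0))
```

```text
1.65 [564.39591462 -76.43828848 239.86741981] [ 1.50057125e-04  9.98138907e-01 -6.09782158e-02 -5.97782575e-04] 51.300765204097296 [-0.27  0.42  1.38 -0.    1.34  1.42]
rl [294. 166.]
rr [497. 166.]
sl [315. 304.]
sr [477. 304.]
handle [396. 222.]
```

View pics/w1b.png

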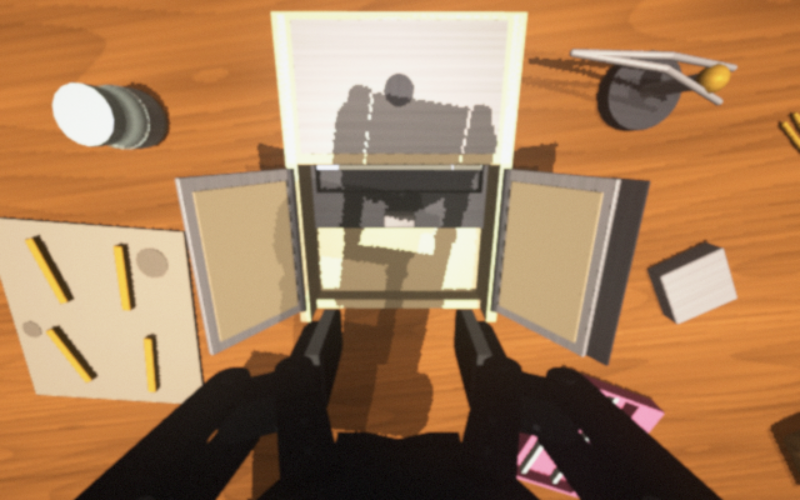

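Run:
```python
from h import *
print(rel([568.5,-76,43],down(-.122)))
```

```text
[ 4.2700e-01 -1.4400e-01  1.9706e+01  0.0000e+00  1.0000e-03 -1.0000e-03]
```

step_arm(commands="0.4 -0.1 6 0 0 0; 0.4 -0.1 12 0 0 0; 0.4 -0.1 15 0 0 0; 0.4 -0.1 17 0 0 0; 0.4 -0.1 18.5 0 0 0; 0.4 -0.1 19.6 0 0 0; 0.4 -0.1 19.6 0 0 0")

```text
clock: 2.58
tcp_pos: [568.7, -75.9, 44.0]
eef_rot: [-0.0, 0.998, -0.061, -0.0]
ft_force: [-0.1, 0.4, 0.2]
gripper_width: 51.4
```

step_arm(commands="0 0 0 0 0 0; 0 0 0 0 0 0; 0 0 0 0 0 0; 0 0 0 0 0 0", jaw=1)

```text
clock: 3.08
tcp_pos: [569.7, -76.0, 45.5]
eef_rot: [0.0, 0.998, -0.061, 0.001]
ft_force: [-0.9, -1.7, 6.7]
gripper_width: 27.9
```

step_arm(commands="-1 0 0 0 0 0; -2 0 0 0 0 0; -3 0 0 0 0 0; -4 0 0 0 0 0; -5 0 0 0 0 0; -6 0 0 0 0 0; -6.8 0 0 0 0 0; -7.5 0 0 0 0 0; -7.7 0 0 0 0 0; -7.7 0 0 0 0 0")

```text
clock: 4.32
tcp_pos: [493.7, -66.5, 45.5]
eef_rot: [0.0, 0.998, -0.061, 0.002]
ft_force: [4.0, -0.8, 7.5]
gripper_width: 28.2
```

Run:
```python
from h import *
im,st=snap('wrist','w2');print(st['clock'],st['tcp_pos'],st['gripper_width'])
im,_=snap('top','t2');c=cv2.resize(im[100:270,150:440],None,fx=2.7,fy=2.7,interpolation=cv2.INTER_CUBIC);cv2.imwrite('pics/t2b.png',c)
```

```text
4.325 [493.71156496 -66.45874485  45.48587994] 28.17429565052367
```

View pics/w2.png

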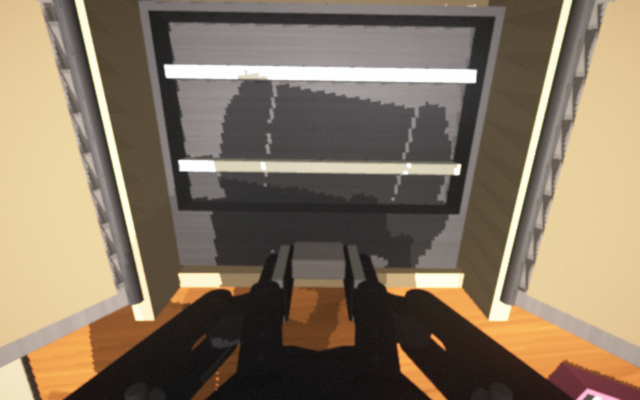

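View pics/t2b.png

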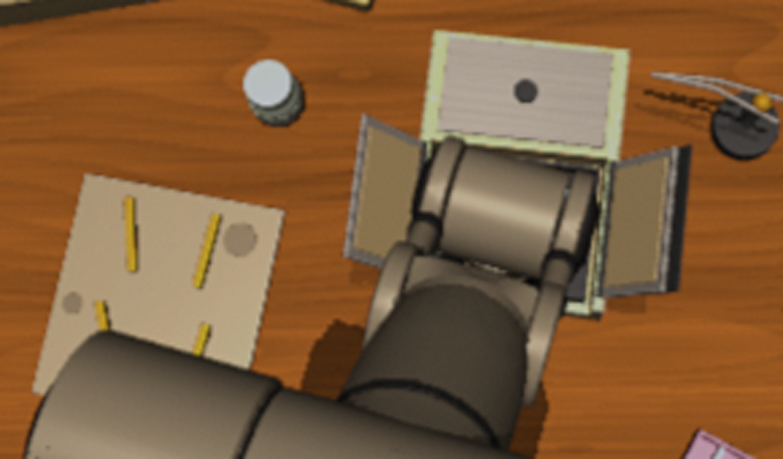

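Run:
```python
from h import *
st=sensors.state()
P=[onz('wrist',u,v,28,st) for u,v in((165,71),(477,75),(178,166),(461,169))]
print(np.round(P,1));c=np.mean(P,0);print('centre',c)
for i in(0,2):
    d=P[i]-P[i+1];print(np.linalg.norm(d),-np.arctan2(d[0],d[1]))
print(np.linalg.norm((P[0]+P[1]-P[2]-P[3])/2))
a=-.122;o=np.array([621.5,-82.3,0]);print('hearth xy',(c-o)@[np.cos(a),np.sin(a),0],(c-o)@[-np.sin(a),np.cos(a),0])
```

```text
[[ 6.030e+02  5.000e-01  2.800e+01]
 [ 5.811e+02 -1.624e+02  2.800e+01]
 [ 5.532e+02  7.700e+00  2.800e+01]
 [ 5.313e+02 -1.559e+02  2.800e+01]]
centre [567.13716317 -77.50396326  28.        ]
164.3873886990191 -0.13406204956923662
165.0862976021578 -0.13315678167528186
50.29045827070015
hearth xy -54.542436230517595 -1.8554370105611335
```

step_arm(commands="0 0 0 0 0 0; 0 0 0 0 0 0; 0 0 0 0 0 0; 0 0 -3 0 0 0; 0 0 -8 0 0 0; 0 0 -14 0 0 0; 0 0 -16 0 0 0", jaw=0.45)

```text
clock: 5.3
tcp_pos: [493.7, -66.5, 207.8]
eef_rot: [0.001, 0.998, -0.061, 0.003]
ft_force: [-1.0, -0.3, -0.7]
gripper_width: 46.8
```

```bash
cat >> h.py <<'E'
def bars_top(f=None):
    im=cams.snapshot('top')[:,:,::-1].copy()
    if f: cv2.imwrite('pics/'+f+'.png',im)
    return im
def bars_wrist(im,st,z=16):
    hsv=cv2.cvtColor(im,cv2.COLOR_BGR2HSV);m=cv2.inRange(hsv,(18,150,70),(34,255,255))
    out=[]
    for c in cv2.findContours(m,cv2.RETR_EXTERNAL,cv2.CHAIN_APPROX_NONE)[0]:
        if cv2.contourArea(c)<60: continue
        (cx,cy),_,_=cv2.minAreaRect(c)
        pts=np.array([onz('wrist',u,v,z,st)[:2] for u,v in c[:,0]],np.float32)
        (x,y),(w,h),a=cv2.minAreaRect(pts)
        b=cv2.boxPoints(((x,y),(w,h),a));e0,e1=b[1]-b[0],b[2]-b[1];e=e0 if np.linalg.norm(e0)>np.linalg.norm(e1) else e1
        yaw=np.arctan(e[1]/e[0]);out.append((x,y,yaw))
        print('px',round(cx),round(cy),'xy',round(x,1),round(y,1),'size',round(max(w,h),1),round(min(w,h),1),'yaw',round(float(yaw),3))
    return out
E
python3 - <<'E'
from h import *
print(sensors.state()['tcp_pos'])
print(rel([500,257,210],down(-.246)))
E
```

```text
[493.74417322 -66.48932203 207.76920916]
[-3.3170e+00 -3.2184e+01 -2.7200e-01  1.0000e-03 -5.0000e-03  1.2400e-01]
```

step_arm(commands="-3.3 -32.2 -0.3 0 -0.005 0.124; -3.3 -32.2 -0.3 0 -0.005 0.124; -3.3 -32.2 -0.3 0 -0.005 0.124; -3.3 -32.2 -0.3 0 -0.005 0.124; -3.3 -32.2 -0.3 0 -0.005 0.124; -3.3 -32.2 -0.3 0 -0.005 0.124; -3.3 -32.2 -0.3 0 -0.005 0.124; -3.3 -32.2 -0.3 0 -0.005 0.124; -3.3 -32.2 -0.3 0 -0.005 0.124", jaw=0.6)

```text
clock: 6.42
tcp_pos: [499.4, 255.9, 207.4]
eef_rot: [0.0, 0.992, -0.124, -0.002]
ft_force: [1.0, 0.1, 0.3]
gripper_width: 34.3
```

Run:
```python
from h import *
im,st=snap('wrist','w3');print(st['clock'],st['tcp_pos'],st['gripper_width'])
bars_wrist(im,st)
```

```text
6.425 [499.42976614 255.90949691 207.35816734] 34.27463955937421
px 259 233 xy 446.8 347.7 size 66.4 9.7 yaw 0.231
px 334 238 xy 415.4 254.1 size 77.5 7.6 yaw -0.275
px 251 151 xy 550.7 324.7 size 77.3 9.1 yaw 0.073
px 320 130 xy 555.5 238.6 size 28.2 7.1 yaw -0.243
```

View pics/w3.png

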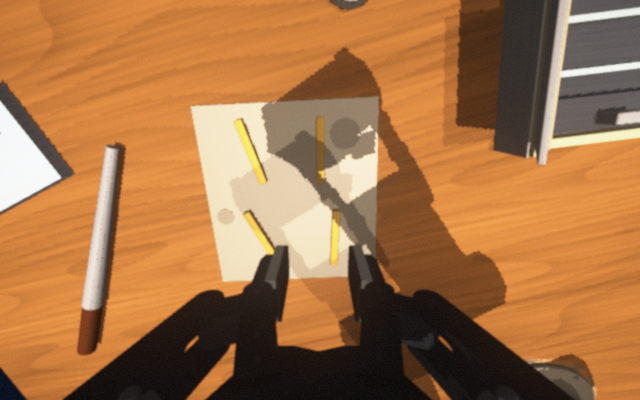

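```bash
sed -i 's/(18,150,70),(34,255,255)/(19,150,45),(34,255,255)/' h.py
python3 - <<'E'
from h import *
im,st=snap('wrist','w4')
bars_wrist(im,st)
for z in (80,8):print(rel([531.4,245.5,z],down(-.244)))
E
```

```text
px 334 241 xy 410.8 255.6 size 67.8 7.5 yaw -0.275
px 259 233 xy 446.5 348.1 size 65.9 9.3 yaw 0.23
px 251 151 xy 550.7 324.9 size 77.3 8.9 yaw 0.073
[ 3.4230e+00  2.5800e-01  1.2728e+01  0.0000e+00  5.0000e-03 -4.0000e-03]
[ 3.4570e+00  2.5600e-01  1.9928e+01  0.0000e+00  5.0000e-03 -4.0000e-03]
```

step_arm(commands="3.4 0.25 6 0 0.005 -0.004; 3.4 0.25 12 0 0.005 -0.004; 3.4 0.25 15 0 0.005 -0.004; 3.4 0.25 17.5 0 0.005 -0.004; 3.4 0.25 19 0 0.005 -0.004; 3.4 0.25 19.8 0 0.005 -0.004; 3.4 0.25 19.9 0 0.005 -0.004; 3.4 0.25 19.9 0 0.005 -0.004")

```text
clock: 7.52
tcp_pos: [531.1, 247.0, 9.0]
eef_rot: [-0.0, 0.993, -0.121, 0.001]
ft_force: [-0.1, -0.2, -0.4]
gripper_width: 33.8
```

Run:
```python
from h import *
im,st=snap('wrist','w5');print(st['tcp_pos'],st['ft_force'])
```

```text
[531.10913732 247.02533631   8.95856776] [-0.11573878 -0.18119438 -0.35282875]
```

View pics/w5.png

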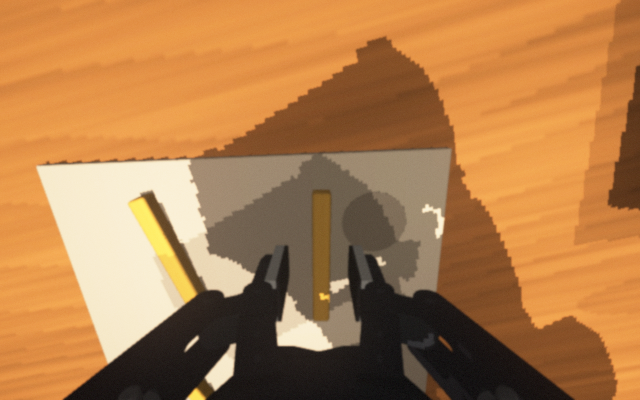

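step_arm(commands="0 0 0.05 0 0 0; 0 0 0.05 0 0 0; 0 0 0.05 0 0 0; 0 0 0.05 0 0 0; 0 0 0.05 0 0 0", jaw=1)

```text
clock: 8.2
tcp_pos: [530.9, 247.0, 8.3]
eef_rot: [-0.0, 0.993, -0.121, 0.001]
ft_force: [-1.7, 0.3, 5.1]
gripper_width: 8.2
```

Run:
```python
from h import *
st=sensors.state()
for z,v in((16,190),(16,320),(6,320)): print(z,(onz('wrist',321,v,z,st)).round(1), (Rq(st).T@(onz('wrist',321,v,z,st)-st['tcp_pos'])).round(1))
```

```text
16 [571.7 234.7  16. ] [42.6  2.2 -7.7]
16 [493.8 253.7  16. ] [-37.6   2.5  -7.7]
6 [485.2 255.6   6. ] [-46.4   2.6   2.2]
```

step_arm(commands="0 0 -2 0 0 0; 0 0 -6 0 0 0; 0 0 -12 0 0 0; 0 0 -18 0 0 0; 0 0 -19 0 0 0; 0 0 -19 0 0 0")

```text
clock: 8.95
tcp_pos: [530.3, 246.9, 197.4]
eef_rot: [0.0, 0.993, -0.121, 0.0]
ft_force: [-1.1, -0.0, -1.1]
gripper_width: 7.6
```

Run:
```python
from h import *
im,st=snap('wrist','w6');print(st['gripper_width'])
print(rel([558,-127.8,195],down(-.13)))
```

```text
7.603196064660382
[ 1.1722e+01  3.5674e+01  1.4300e-01  2.0000e-03  2.0000e-03 -1.1200e-01]
```

View pics/w6.png

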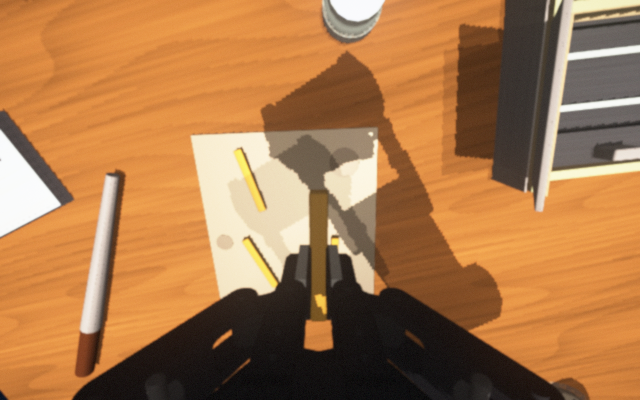

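step_arm(commands="11.7 35.7 0.1 0 0 -0.112; 11.7 35.7 0.1 0 0 -0.112; 11.7 35.7 0.1 0 0 -0.112; 11.7 35.7 0.1 0 0 -0.112; 11.7 35.7 0.1 0 0 -0.112; 11.7 35.7 0.1 0 0 -0.112; 11.7 35.7 0.1 0 0 -0.112; 11.7 35.7 0.1 0 0 -0.112; 11.7 35.7 0.1 0 0 -0.112; 11.7 35.7 0.1 0 0 -0.112")

```text
clock: 10.25
tcp_pos: [558.5, -126.3, 196.5]
eef_rot: [0.0, 0.998, -0.064, -0.0]
ft_force: [1.0, -1.1, 0.1]
gripper_width: 8.1
```

Run:
```python
from h import *
im,st=snap('wrist','w7');print(st['gripper_width'])
print(rel([558,-127.8,31],down(-.13)))
```

```text
8.07739693158036
[-3.7000e-02  1.3200e-01  1.6572e+01  0.0000e+00  0.0000e+00  2.0000e-03]
```

View pics/w7.png

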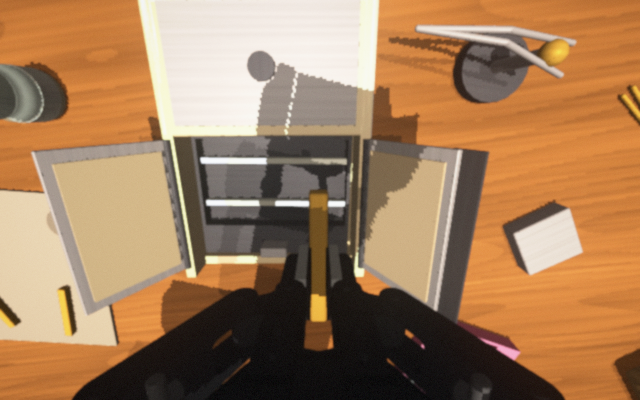

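step_arm(commands="0 0.1 5 0 0 0; 0 0.1 10 0 0 0; 0 0.1 13.5 0 0 0; 0 0.1 15 0 0 0; 0 0.1 16 0 0 0; 0 0.1 16.5 0 0 0; 0 0.1 16.5 0 0 0; 0 0.1 16.5 0 0 0")

```text
clock: 11.3
tcp_pos: [558.9, -129.0, 32.6]
eef_rot: [0.0, 0.998, -0.065, 0.001]
ft_force: [-0.0, -0.1, -1.1]
gripper_width: 8.7
```

Run:
```python
from h import *
im,st=snap('wrist','w8');print(st['gripper_width'],st['tcp_pos'],st['ft_force'])
```

```text
8.68457235547196 [ 558.90086232 -128.99543326   32.62786613] [-0.01057436 -0.14262783 -1.08110476]
```

View pics/w8.png

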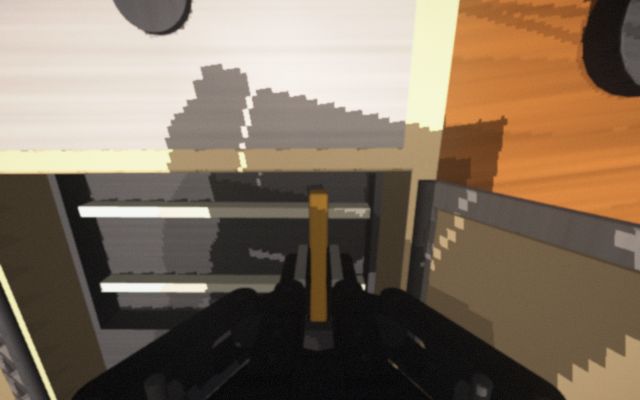

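step_arm(commands="0 0 0.15 0 0 0; 0 0 0.2 0 0 0; 0 0 0.2 0 0 0")

```text
clock: 11.72
tcp_pos: [558.6, -128.9, 30.3]
eef_rot: [0.0, 0.998, -0.065, 0.0]
ft_force: [-1.2, 0.3, 5.9]
gripper_width: 7.4
```

step_arm(commands="0 0 0 0 0 0; 0 0 0 0 0 0; 0 0 0 0 0 0; 0 0 -1 0 0 0; 0 0 -3 0 0 0; 0 0 -8 0 0 0; 0 0 -13 0 0 0; 0 0 -17 0 0 0; 0 0 -17 0 0 0", jaw=0.75)

```text
clock: 12.85
tcp_pos: [560.1, -129.3, 204.2]
eef_rot: [0.001, 0.998, -0.065, 0.004]
ft_force: [-0.3, -0.1, 0.1]
gripper_width: 21.6
```

Run:
```python
from h import *
im,st=snap('wrist','w9');print(st['gripper_width'],st['tcp_pos'],st['ft_force'])
```

```text
21.615534874276882 [ 560.11853343 -129.28588791  204.2184846 ] [-0.29282124 -0.10813645  0.05472781]
```

View pics/w9.png

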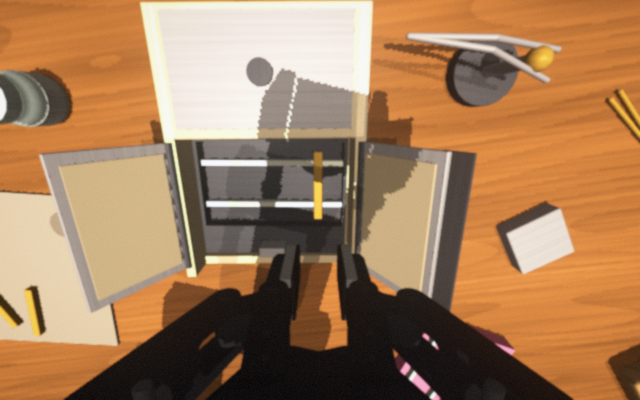

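Run:
```python
from h import *
print(rel([430,300,220],down(-.15)))
```

```text
[-1.8347e+01 -4.0850e+01 -1.9430e+00  1.0000e-03 -4.0000e-03  2.0000e-02]
```

step_arm(commands="-18.3 -40.8 -2 0 -0.004 0.02; -18.3 -40.8 -2 0 -0.004 0.02; -18.3 -40.8 -2 0 -0.004 0.02; -18.3 -40.8 -2 0 -0.004 0.02; -18.3 -40.8 -2 0 -0.004 0.02; -18.3 -40.8 -2 0 -0.004 0.02; -18.3 -40.8 -2 0 -0.004 0.02; -18.3 -40.8 -2 0 -0.004 0.02; -18.3 -40.8 -2 0 -0.004 0.02; -18.3 -40.8 -2 0 -0.004 0.02; -18.3 -40.8 -2 0 -0.004 0.02", jaw=0.6)

```text
clock: 14.28
tcp_pos: [430.4, 298.2, 219.4]
eef_rot: [0.0, 0.997, -0.076, -0.002]
ft_force: [-0.2, 0.0, 0.4]
gripper_width: 34.4
```

Run:
```python
from h import *
im,st=snap('wrist','w10');print(st['gripper_width'],st['tcp_pos'],st['ft_force'])
hsv=cv2.cvtColor(im,cv2.COLOR_BGR2HSV)
bars_wrist(im,st)
```

```text
34.37024816200082 [430.44532399 298.23758988 219.39349697] [-0.16840089  0.00587598  0.43971955]
px 313 195 xy 407.1 307.2 size 45.2 8.6 yaw -0.281
px 278 174 xy 440.5 347.1 size 77.6 9.3 yaw 0.231
px 276 72 xy 555.8 325.8 size 65.9 8.7 yaw 0.08
```

View pics/w10.png

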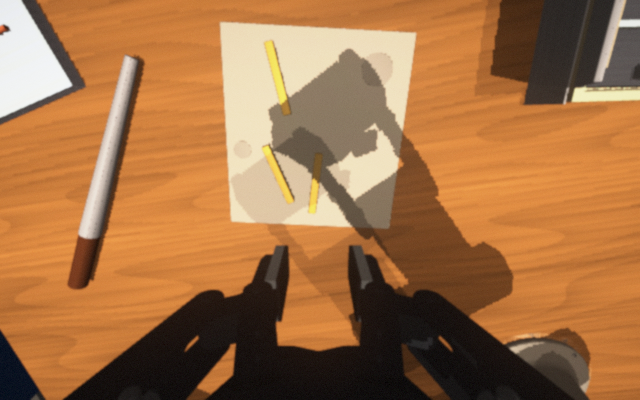

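Run:
```python
from h import *
print(rel([551,325.2,8.3],down(.077)))
```

```text
[ 1.1594e+01 -4.4900e+00  2.1071e+01  0.0000e+00  4.0000e-03 -2.2900e-01]
```

step_arm(commands="5 -2 2 0 0 -0.1; 11.6 -4.5 6 0 0.004 -0.229; 11.6 -4.5 11 0 0.004 -0.229; 11.6 -4.5 15 0 0.004 -0.229; 11.6 -4.5 18 0 0.004 -0.229; 11.6 -4.5 20 0 0.004 -0.229; 11.6 -4.5 20.9 0 0.004 -0.229; 11.6 -4.5 21 0 0.004 -0.229; 11.6 -4.5 21 0 0.004 -0.229")

```text
clock: 15.45
tcp_pos: [551.2, 326.9, 10.1]
eef_rot: [-0.0, 0.999, 0.039, 0.001]
ft_force: [0.5, -0.4, 0.6]
gripper_width: 34.2
```

Run:
```python
from h import *
im,st=snap('wrist','w11');print(st['gripper_width'],st['tcp_pos'],st['ft_force'])
```

```text
34.16402179740868 [551.18286465 326.87193048  10.12141709] [ 0.5022655  -0.44985193  0.61501808]
```

View pics/w11.png

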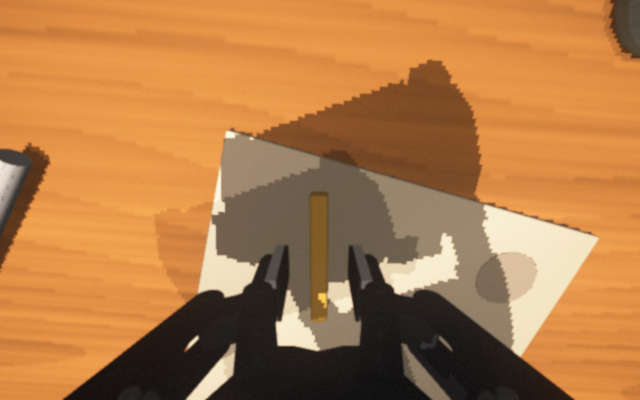

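step_arm(commands="0 0 0.15 0 0 0; 0 0 0.15 0 0 0; 0 0 0.15 0 0 0; 0 0 0.15 0 0 0; 0 0 0.15 0 0 0", jaw=1)

```text
clock: 16.12
tcp_pos: [550.8, 327.0, 8.3]
eef_rot: [-0.0, 0.999, 0.039, 0.001]
ft_force: [-0.8, 1.0, 5.3]
gripper_width: 7.9
```

step_arm(commands="0 0 -2 0 0 0; 0 0 -6 0 0 0; 0 0 -12 0 0 0; 0 0 -18 0 0 0; 0 0 -19 0 0 0; 0 0 -19 0 0 0")

```text
clock: 16.88
tcp_pos: [550.3, 326.7, 197.5]
eef_rot: [-0.0, 0.999, 0.039, 0.0]
ft_force: [0.0, -0.5, -0.7]
gripper_width: 7.5
```

Run:
```python
from h import *
im,st=snap('wrist','w12');print(st['gripper_width'],(onz('wrist',320,192,16,dict(st,tcp_pos=np.array([551,327,9.])))))
b=np.array([567.1,-77.5]);ex=np.array([.9915,-.13]);ey=np.array([.13,.9915])
print(rel(np.r_[b-17*ey-2*ex,195],down(-.13)))
```

```text
7.4861622924694355 [592.1732205  328.77749162  16.        ]
[-2.0000e+00  4.2025e+01  1.3700e-01  1.0000e-03  2.0000e-03  2.0900e-01]
```

View pics/w12.png

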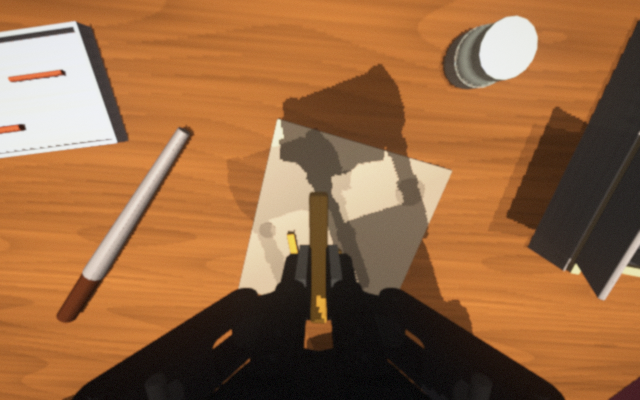

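step_arm(commands="-2 42 0.1 0 0 0.209; -2 42 0.1 0 0 0.209; -2 42 0.1 0 0 0.209; -2 42 0.1 0 0 0.209; -2 42 0.1 0 0 0.209; -2 42 0.1 0 0 0.209; -2 42 0.1 0 0 0.209; -2 42 0.1 0 0 0.209; -2 42 0.1 0 0 0.209; -2 42 0.1 0 0 0.209; -2 42 0.1 0 0 0.209")

```text
clock: 18.3
tcp_pos: [563.6, -92.3, 196.4]
eef_rot: [-0.0, 0.998, -0.064, -0.0]
ft_force: [0.5, 1.1, -0.8]
gripper_width: 7.5
```

Run:
```python
from h import *
st=sensors.state()
b=np.array([567.1,-77.5]);ex=np.array([.9915,-.13]);ey=np.array([.13,.9915])
print(rel(np.r_[b-17*ey-2*ex,30.5],down(-.13)))
```

```text
[-3.7000e-02  1.9100e-01  1.6587e+01 -0.0000e+00  0.0000e+00  2.0000e-03]
```

step_arm(commands="0 0.05 5 0 0 0; 0 0.05 10 0 0 0; 0 0.05 13.5 0 0 0; 0 0.05 15 0 0 0; 0 0.05 16 0 0 0; 0 0.05 16.5 0 0 0; 0 0.05 16.6 0 0 0; 0 0.05 16.7 0 0 0; 0 0.05 16.7 0 0 0")

```text
clock: 19.42
tcp_pos: [564.1, -94.2, 30.3]
eef_rot: [0.0, 0.998, -0.065, 0.001]
ft_force: [0.3, 0.5, 1.2]
gripper_width: 7.5
```

step_arm(commands="0 0 0 0 0 0; 0 0 0 0 0 0; 0 0 0 0 0 0; 0 0 -1 0 0 0; 0 0 -3 0 0 0; 0 0 -8 0 0 0; 0 0 -13 0 0 0; 0 0 -17 0 0 0; 0 0 -17 0 0 0", jaw=0.75)

```text
clock: 20.55
tcp_pos: [565.3, -94.5, 204.0]
eef_rot: [0.001, 0.998, -0.065, 0.004]
ft_force: [0.6, -0.0, -0.6]
gripper_width: 21.3
```

Run:
```python
from h import *
im,st=snap('wrist','w13');print(st['gripper_width'],st['tcp_pos'],st['ft_force'])
print(rel([390,300,220],down(-.2)))
```

```text
21.29717490168204 [565.29725138 -94.49242632 204.03159298] [ 5.90955841e-01 -3.11049768e-04 -5.74522764e-01]
[-2.2375e+01 -3.6821e+01 -1.9450e+00  0.0000e+00 -4.0000e-03  7.0000e-02]
```

View pics/w13.png

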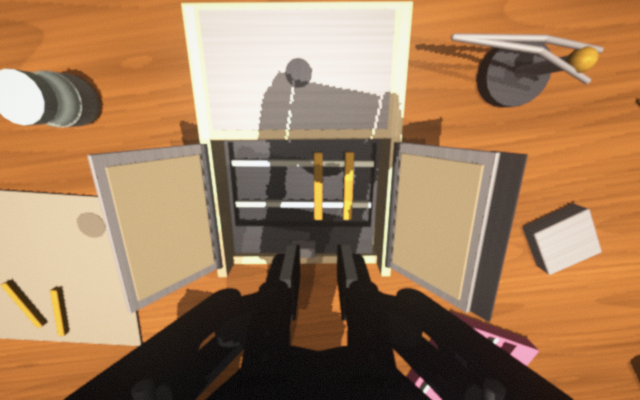

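Two bars are on both ridges (px 318 and 348). Next the pair still on the board.

step_arm(commands="-22.4 -36.8 -2 0 -0.004 0.07; -22.4 -36.8 -2 0 -0.004 0.07; -22.4 -36.8 -2 0 -0.004 0.07; -22.4 -36.8 -2 0 -0.004 0.07; -22.4 -36.8 -2 0 -0.004 0.07; -22.4 -36.8 -2 0 -0.004 0.07; -22.4 -36.8 -2 0 -0.004 0.07; -22.4 -36.8 -2 0 -0.004 0.07; -22.4 -36.8 -2 0 -0.004 0.07; -22.4 -36.8 -2 0 -0.004 0.07; -22.4 -36.8 -2 0 -0.004 0.07", jaw=0.68)

```text
clock: 21.98
tcp_pos: [389.8, 298.9, 219.4]
eef_rot: [0.0, 0.995, -0.101, -0.002]
ft_force: [0.7, 0.3, 0.6]
gripper_width: 27.4
```

Run:
```python
from h import *
im,st=snap('wrist','w14');print(st['gripper_width'],st['tcp_pos'],st['ft_force'])
bars_wrist(im,st)
```

```text
27.37364486407177 [389.8166367  298.86316625 219.42202892] [0.7294263  0.30665994 0.56775282]
px 308 177 xy 391.7 310.9 size 15.7 7.7 yaw -0.218
px 271 144 xy 439.7 346.7 size 76.1 8.9 yaw 0.219
```

View pics/w14.png

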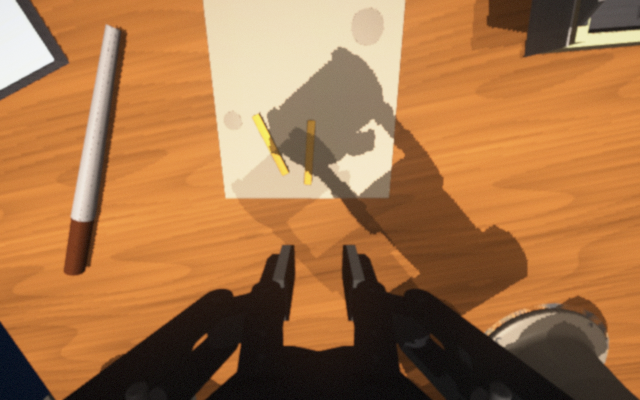

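Run:
```python
from h import *
st=sensors.state()
A=onz('wrist',311,120,16,st);B=onz('wrist',308.5,184,16,st);d=A-B;print(A,B,np.linalg.norm(d),(A+B)/2,np.arctan2(d[1],d[0]))
print(rel([440,346.8,8.3],down(.225)))
```

```text
[459.00200698 292.79468461  16.        ] [382.60840819 312.40338345  16.        ] 78.87003870793627 [420.80520758 302.59903403  16.        ] -0.2512556493566009
[ 4.0540e+00 -5.6930e+00  2.1099e+01 -1.0000e-03  4.0000e-03 -4.2700e-01]
```

step_arm(commands="2 -2.8 2 0 0 -0.15; 4 -5.7 6 0 0.004 -0.3; 4 -5.7 10 0 0.004 -0.427; 4 -5.7 14 0 0.004 -0.427; 4 -5.7 17 0 0.004 -0.427; 4 -5.7 19.5 0 0.004 -0.427; 4 -5.7 20.8 0 0.004 -0.427; 4 -5.7 21 0 0.004 -0.427; 4 -5.7 21.1 0 0.004 -0.427")

```text
clock: 23.15
tcp_pos: [439.6, 348.2, 9.2]
eef_rot: [-0.001, 0.994, 0.113, 0.001]
ft_force: [-0.7, -0.4, 1.1]
gripper_width: 27.4
```

Run:
```python
from h import *
im,st=snap('wrist','w15');print(st['gripper_width'],st['tcp_pos'],st['ft_force'])
```

```text
27.41245943377165 [439.58459844 348.24614765   9.23057836] [-0.70734274 -0.38374009  1.06319928]
```

View pics/w15.png

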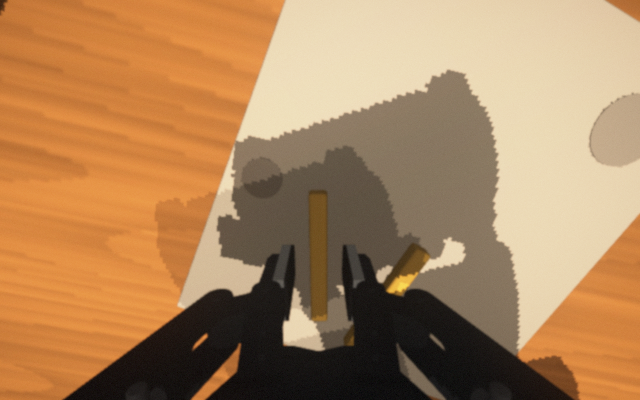

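Centred (far end at v=190, tool x ≈ +2.3).

step_arm(commands="0 0 0.1 0 0 0; 0 0 0.1 0 0 0; 0 0 0.1 0 0 0; 0 0 0.1 0 0 0; 0 0 0.1 0 0 0", jaw=1)

```text
clock: 23.82
tcp_pos: [439.5, 348.4, 8.5]
eef_rot: [-0.001, 0.994, 0.113, 0.001]
ft_force: [-1.4, -0.1, 6.6]
gripper_width: 7.6
```

step_arm(commands="0 0 -2 0 0 0; 0 0 -6 0 0 0; 0 0 -12 0 0 0; 0 0 -18 0 0 0; 0 0 -19 0 0 0; 0 0 -19 0 0 0")

```text
clock: 24.58
tcp_pos: [438.8, 347.8, 197.5]
eef_rot: [-0.0, 0.994, 0.113, 0.0]
ft_force: [-0.5, 0.1, -1.7]
gripper_width: 7.5
```

Run:
```python
from h import *
im,st=snap('wrist','w16');print(st['gripper_width'])
b=np.array([567.1,-77.5]);ex=np.array([.9915,-.13]);ey=np.array([.13,.9915])
print(rel(np.r_[b+17*ey-2*ex,195],down(-.13)))
```

```text
7.515835949111437
[3.4070e+00 4.2643e+01 1.0700e-01 0.0000e+00 2.0000e-03 3.5700e-01]
```

View pics/w16.png

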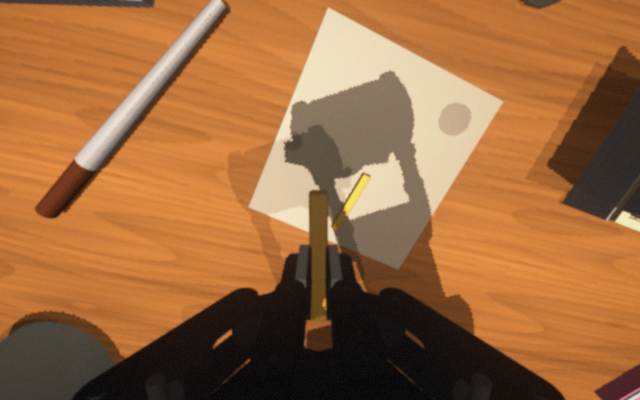

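step_arm(commands="3.4 42.6 0.1 0 0 0.357; 3.4 42.6 0.1 0 0 0.357; 3.4 42.6 0.1 0 0 0.357; 3.4 42.6 0.1 0 0 0.357; 3.4 42.6 0.1 0 0 0.357; 3.4 42.6 0.1 0 0 0.357; 3.4 42.6 0.1 0 0 0.357; 3.4 42.6 0.1 0 0 0.357; 3.4 42.6 0.1 0 0 0.357; 3.4 42.6 0.1 0 0 0.357; 3.4 42.6 0.1 0 0 0.357; 3.4 42.6 0.1 0 0 0.357")

```text
clock: 26.12
tcp_pos: [567.8, -58.8, 196.3]
eef_rot: [-0.0, 0.998, -0.064, 0.0]
ft_force: [1.1, 0.6, -0.5]
gripper_width: 8.0
```

Run:
```python
from h import *
im,st=snap('wrist','w17');print(st['gripper_width'])
b=np.array([567.1,-77.5]);ex=np.array([.9915,-.13]);ey=np.array([.13,.9915])
print(rel(np.r_[b+17*ey-2*ex,30.5],down(-.13)))
```

```text
7.958329992906074
[-3.2000e-02  1.6400e-01  1.6581e+01 -1.0000e-03 -0.0000e+00  1.0000e-03]
```

View pics/w17.png

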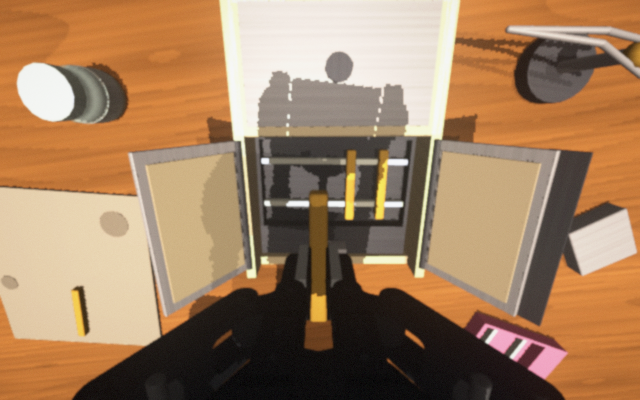

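step_arm(commands="0 0.05 5 0 0 0; 0 0.05 10 0 0 0; 0 0.05 13.5 0 0 0; 0 0.05 15 0 0 0; 0 0.05 16 0 0 0; 0 0.05 16.5 0 0 0; 0 0.05 16.6 0 0 0; 0 0.05 16.7 0 0 0; 0 0.05 16.7 0 0 0")

```text
clock: 27.3
tcp_pos: [568.4, -60.1, 30.4]
eef_rot: [-0.0, 0.998, -0.065, 0.001]
ft_force: [-1.9, -0.4, 5.1]
gripper_width: 7.5
```

step_arm(commands="0 0 0 0 0 0; 0 0 0 0 0 0; 0 0 0 0 0 0; 0 0 -1 0 0 0; 0 0 -3 0 0 0; 0 0 -8 0 0 0; 0 0 -13 0 0 0; 0 0 -17 0 0 0; 0 0 -17 0 0 0", jaw=0.75)

```text
clock: 28.42
tcp_pos: [569.6, -60.4, 203.5]
eef_rot: [0.0, 0.998, -0.065, 0.004]
ft_force: [0.7, -0.1, -0.2]
gripper_width: 21.6
```

Run:
```python
from h import *
im,st=snap('wrist','w18');print(st['gripper_width'],st['tcp_pos'],st['ft_force'])
print(rel([390,300,220],down(-.25)))
```

```text
21.635173955437992 [569.56238741 -60.44453823 203.5390605 ] [ 0.72286982 -0.10611548 -0.16597636]
[-2.2353e+01 -3.3399e+01 -1.9590e+00 -1.0000e-03 -4.0000e-03  1.2000e-01]
```

View pics/w18.png

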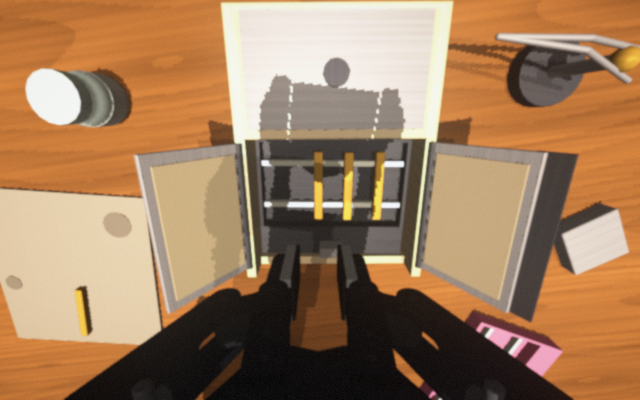

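step_arm(commands="-22.4 -33.4 -2 0 -0.004 0.12; -22.4 -33.4 -2 0 -0.004 0.12; -22.4 -33.4 -2 0 -0.004 0.12; -22.4 -33.4 -2 0 -0.004 0.12; -22.4 -33.4 -2 0 -0.004 0.12; -22.4 -33.4 -2 0 -0.004 0.12; -22.4 -33.4 -2 0 -0.004 0.12; -22.4 -33.4 -2 0 -0.004 0.12; -22.4 -33.4 -2 0 -0.004 0.12; -22.4 -33.4 -2 0 -0.004 0.12; -22.4 -33.4 -2 0 -0.004 0.12", jaw=0.6)

```text
clock: 29.85
tcp_pos: [389.5, 299.4, 219.3]
eef_rot: [-0.0, 0.992, -0.126, -0.002]
ft_force: [-0.6, 0.2, -0.4]
gripper_width: 34.1
```

Run:
```python
from h import *
im,st=snap('wrist','w19');print(st['gripper_width'],st['tcp_pos'],st['ft_force'])
bars_wrist(im,st)
print(rel([421,302.6,8.3],down(-.25)))
```

```text
34.14878614050236 [389.49101593 299.36510354 219.25563306] [-0.63217838  0.15537799 -0.41533765]
[ 3.0690e+00 -1.0770e+00  2.1089e+01 -0.0000e+00  4.0000e-03 -2.0000e-03]
```

View pics/w19.png

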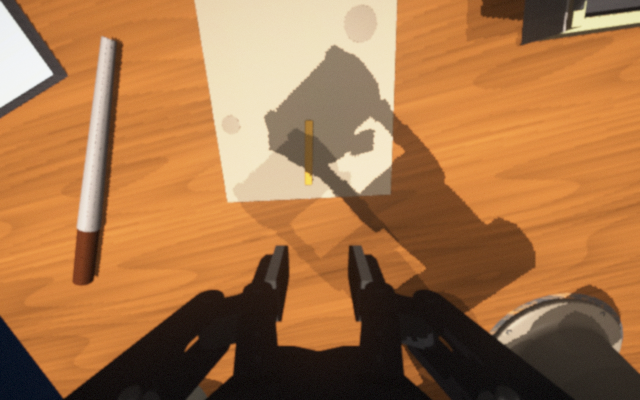

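The last bar has not moved (px 309, 120–185).

step_arm(commands="3.1 -1.1 6 0 0.004 0; 3.1 -1.1 12 0 0.004 0; 3.1 -1.1 16 0 0.004 0; 3.1 -1.1 19 0 0.004 0; 3.1 -1.1 20.5 0 0.004 0; 3.1 -1.1 21 0 0.004 0; 3.1 -1.1 21.1 0 0.004 0; 3.1 -1.1 21.1 0 0.004 0")

```text
clock: 30.9
tcp_pos: [421.6, 303.8, 9.3]
eef_rot: [-0.001, 0.992, -0.125, 0.001]
ft_force: [0.3, 0.2, 0.2]
gripper_width: 34.4
```

Run:
```python
from h import *
im,st=snap('wrist','w20');print(st['gripper_width'],st['tcp_pos'],st['ft_force'])
```

```text
34.43590960004662 [421.57821022 303.81129606   9.27391879] [0.28474337 0.15762706 0.20538968]
```

View pics/w20.png

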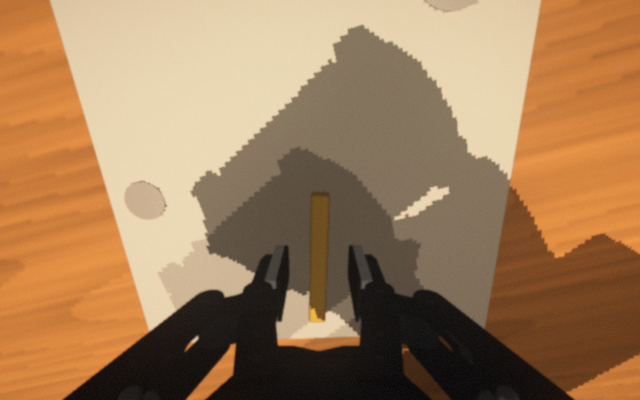

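step_arm(commands="0 0 0.1 0 0 0; 0 0 0.1 0 0 0; 0 0 0.1 0 0 0; 0 0 0.1 0 0 0; 0 0 0.1 0 0 0", jaw=1)

```text
clock: 31.58
tcp_pos: [421.2, 303.7, 7.9]
eef_rot: [-0.001, 0.992, -0.125, 0.0]
ft_force: [-0.5, -0.9, 6.4]
gripper_width: 7.7
```

step_arm(commands="0 0 -2 0 0 0; 0 0 -6 0 0 0; 0 0 -12 0 0 0; 0 0 -18 0 0 0; 0 0 -19 0 0 0; 0 0 -19 0 0 0")

```text
clock: 32.33
tcp_pos: [420.8, 303.3, 197.2]
eef_rot: [-0.0, 0.992, -0.125, 0.0]
ft_force: [-0.4, -0.6, -1.3]
gripper_width: 8.1
```

Run:
```python
from h import *
im,st=snap('wrist','w21');print(st['gripper_width'])
b=np.array([567.1,-77.5]);ex=np.array([.9915,-.13]);ey=np.array([.13,.9915])
print(rel(np.r_[b+50*ey-1*ex,195],down(-.13)))
```

```text
8.148451259684238
[ 2.2952e+01  2.8278e+01  8.2000e-02  1.0000e-03  2.0000e-03 -1.2000e-01]
```

View pics/w21.png

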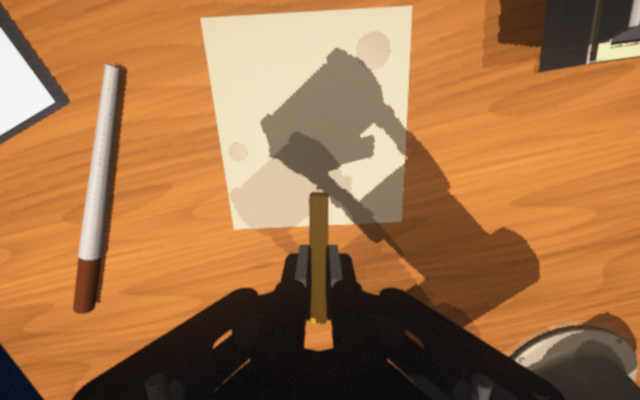

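step_arm(commands="23 28.3 0.1 0 0 -0.12; 23 28.3 0.1 0 0 -0.12; 23 28.3 0.1 0 0 -0.12; 23 28.3 0.1 0 0 -0.12; 23 28.3 0.1 0 0 -0.12; 23 28.3 0.1 0 0 -0.12; 23 28.3 0.1 0 0 -0.12; 23 28.3 0.1 0 0 -0.12; 23 28.3 0.1 0 0 -0.12; 23 28.3 0.1 0 0 -0.12; 23 28.3 0.1 0 0 -0.12")

```text
clock: 33.75
tcp_pos: [573.6, -27.0, 196.3]
eef_rot: [-0.0, 0.998, -0.064, 0.0]
ft_force: [-0.1, -0.5, -0.8]
gripper_width: 8.0
```

Run:
```python
from h import *
im,st=snap('wrist','w22');print(st['gripper_width'])
b=np.array([567.1,-77.5]);ex=np.array([.9915,-.13]);ey=np.array([.13,.9915])
print(rel(np.r_[b+50*ey-1*ex,30.2],down(-.13)))
```

```text
7.999553082244924
[-9.9000e-02  8.5000e-02  1.6607e+01 -1.0000e-03 -0.0000e+00  1.0000e-03]
```

View pics/w22.png

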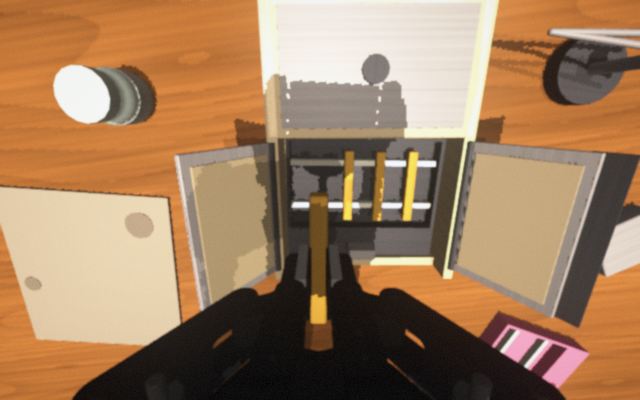

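step_arm(commands="0 0 5 0 0 0; -0.05 0 10 0 0 0; -0.05 0 13.5 0 0 0; -0.05 0 15 0 0 0; -0.05 0 16 0 0 0; -0.05 0 16.5 0 0 0; -0.05 0 16.6 0 0 0; -0.05 0 16.7 0 0 0; -0.05 0 16.7 0 0 0")

```text
clock: 34.92
tcp_pos: [573.8, -27.7, 29.9]
eef_rot: [-0.0, 0.998, -0.065, 0.001]
ft_force: [-0.3, -0.3, 1.7]
gripper_width: 7.7
```

step_arm(commands="0 0 0 0 0 0; 0 0 0 0 0 0; 0 0 0 0 0 0; 0 0 -1 0 0 0; 0 0 -3 0 0 0; 0 0 -8 0 0 0; 0 0 -13 0 0 0; 0 0 -17 0 0 0; 0 0 -17 0 0 0", jaw=0.75)

```text
clock: 36.05
tcp_pos: [575.1, -28.0, 203.6]
eef_rot: [0.0, 0.998, -0.065, 0.004]
ft_force: [-0.5, -0.1, -0.5]
gripper_width: 21.1
```

Run:
```python
from h import *
im,st=snap('wrist','w23');print(st['gripper_width'],st['tcp_pos'],st['ft_force'])
print(rel([490,-66,200],down(-.122)))
cv2.imwrite('pics/w23b.png',cv2.resize(im[120:290,170:480],None,fx=2.5,fy=2.5))
```

```text
21.14953436350981 [575.05761933 -27.95614229 203.58358783] [-0.48626173 -0.11036504 -0.52255188]
[-7.819e+00  4.879e+00  8.500e-02 -0.000e+00 -4.000e-03 -8.000e-03]
```

View pics/w23b.png

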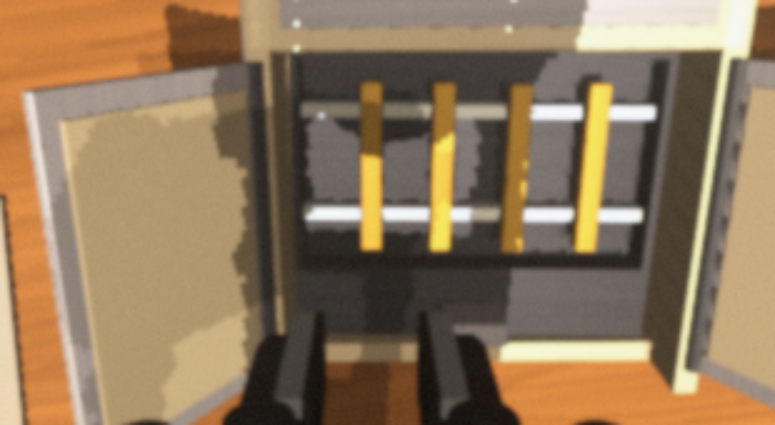

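step_arm(commands="-7.5 4.9 0.1 0 -0.004 -0.008; -7.5 4.9 0.1 0 -0.004 -0.008; -7.5 4.9 0.1 0 -0.004 -0.008; -7.5 4.9 0.1 0 -0.004 -0.008; -7.5 4.9 0.1 0 -0.004 -0.008; -7.5 4.9 0.1 0 -0.004 -0.008", jaw=0.45)

```text
clock: 36.85
tcp_pos: [493.0, -66.2, 197.8]
eef_rot: [-0.0, 0.998, -0.061, -0.002]
ft_force: [0.0, 0.5, 0.7]
gripper_width: 47.1
```

Run:
```python
from h import *
im,st=snap('wrist','w24');print(st['gripper_width'],st['tcp_pos'],st['ft_force'])
print(rel([493.7,-66.3,45],down(-.122)))
```

```text
47.07998100897416 [493.00411134 -66.18771987 197.7952073 ] [0.0478111  0.48413129 0.66042707]
[ 1.4800e-01  7.0000e-03  1.5282e+01 -1.0000e-03  4.0000e-03  0.0000e+00]
```

View pics/w24.png

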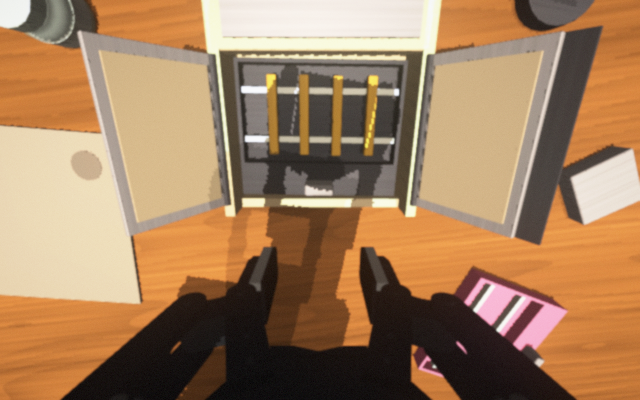

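step_arm(commands="0.1 0 5 0 0.004 0; 0.1 0 10 0 0.004 0; 0.1 0 13 0 0.004 0; 0.1 0 14.5 0 0.004 0; 0.1 0 15.1 0 0.004 0; 0.1 0 15.1 0 0.004 0; 0.1 0 15.1 0 0.004 0")

```text
clock: 37.78
tcp_pos: [493.7, -66.7, 48.1]
eef_rot: [-0.0, 0.998, -0.061, 0.001]
ft_force: [0.7, 0.9, -0.3]
gripper_width: 46.8
```

step_arm(commands="0 0 0 0 0 0; 0 0 0 0 0 0; 0 0 0 0 0 0; 0 0 0 0 0 0", jaw=1)

```text
clock: 38.28
tcp_pos: [493.5, -66.6, 48.2]
eef_rot: [-0.0, 0.998, -0.061, 0.001]
ft_force: [-1.9, 1.7, 6.3]
gripper_width: 28.0
```

Run:
```python
from h import *
im,st=snap('wrist','w25');print(st['gripper_width'],st['tcp_pos'],st['ft_force'])
```

```text
27.998743141674826 [493.46211473 -66.5584215   48.21550126] [-1.86925356  1.65393564  6.33659941]
```

View pics/w25.png

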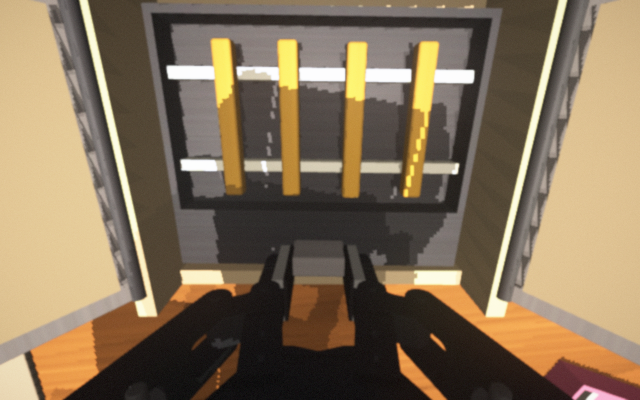

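step_arm(commands="0.3 0 0 0 0 0; 0.8 0 0 0 0 0; 1.5 0 0 0 0 0; 2.3 0 0 0 0 0; 3.1 0 0 0 0 0; 3.9 0 0 0 0 0; 4.7 0 0 0 0 0; 5.5 0 0 0 0 0; 6.3 0 0 0 0 0; 7 0 0 0 0 0; 7.5 0 0 0 0 0; 7.8 0 0 0 0 0")

```text
clock: 39.83
tcp_pos: [568.5, -75.6, 48.2]
eef_rot: [-0.0, 0.998, -0.061, -0.002]
ft_force: [-10.0, 1.1, 11.9]
gripper_width: 28.2
```

step_arm(commands="0.5 0 0 0 0 0; 1.1 0 0 0 0 0; 1.7 0 0 0 0 0; 2.2 0 0 0 0 0; 2.6 0 0 0 0 0; 2.9 0 0 0 0 0; 3.1 0 0 0 0 0; 3.3 0 0 0 0 0; 3.3 0 0 0 0 0")

```text
clock: 40.95
tcp_pos: [601.6, -79.8, 48.2]
eef_rot: [-0.0, 0.998, -0.061, -0.001]
ft_force: [-7.2, 1.1, 9.4]
gripper_width: 28.4
```

Run:
```python
from h import *
im,st=snap('wrist','w26');print(st['gripper_width'],st['tcp_pos'],st['ft_force'])
a=-.122;o=np.array([621.5,-82.3,0]);c=st['tcp_pos'];print('hearth xy',(c-o)@[np.cos(a),np.sin(a),0],(c-o)@[-np.sin(a),np.cos(a),0])
```

```text
28.397837430836912 [601.61812636 -79.75223422  48.19589637] [-7.15119108  1.0777718   9.41920642]
hearth xy -20.044153110309782 0.10925283267553672
```

View pics/w26.png

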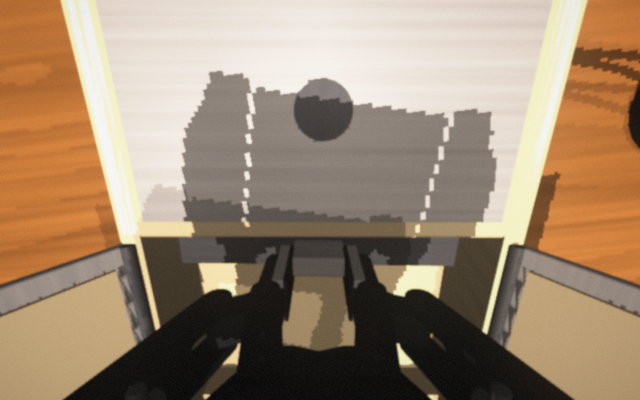

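step_arm(commands="0.15 0 0 0 0 0; 0.3 0 0 0 0 0; 0.4 0 0 0 0 0; 0.4 0 0 0 0 0")

```text
clock: 41.5
tcp_pos: [603.3, -80.0, 48.2]
eef_rot: [-0.001, 0.998, -0.061, -0.004]
ft_force: [-15.2, 1.4, 15.8]
gripper_width: 28.0
```

step_arm(commands="0.15 0 0 0 0 0; 0.3 0 0 0 0 0; 0.4 0 0 0 0 0; 0.4 0 0 0 0 0; 0.4 0 0 0 0 0")

```text
clock: 42.12
tcp_pos: [603.4, -80.0, 48.1]
eef_rot: [-0.001, 0.998, -0.061, -0.008]
ft_force: [-28.8, 1.6, 25.5]
gripper_width: 27.9
```

step_arm(commands="-0.3 0 0 0 0 0; -0.5 0 0 0 0 0; -0.5 0 0 0 0 0")

```text
clock: 42.5
tcp_pos: [603.3, -80.1, 48.2]
eef_rot: [-0.0, 0.998, -0.061, -0.003]
ft_force: [-11.8, 1.2, 12.4]
gripper_width: 27.8
```

step_arm(commands="0 0 0 0 0 0; 0 0 0 0 0 0; 0 0 0 0 0 0; 0 0 -2 0 0 0; 0 0 -6 0 0 0; 0 0 -12 0 0 0; 0 0 -18 0 0 0; -8 0 -20 0 0 0; -10 0 -20 0 0 0; -10 0 -20 0 0 0; -10 0 -20 0 0 0", jaw=0.45)

```text
clock: 43.88
tcp_pos: [507.7, -68.5, 247.3]
eef_rot: [-0.0, 0.998, -0.061, 0.001]
ft_force: [0.0, 0.2, 0.4]
gripper_width: 47.2
```

Run:
```python
from h import *
im,st=snap('wrist','w27');print(st['gripper_width'],st['tcp_pos'],st['ft_force'])
im,st=snap('side','s27');cv2.imwrite('pics/s27b.png',cv2.resize(im[130:270,210:400],None,fx=4,fy=4,interpolation=cv2.INTER_CUBIC))
```

```text
47.15183906048 [507.65353127 -68.50007544 247.27545727] [0.04968262 0.20769791 0.43055672]
```

View pics/w27.png

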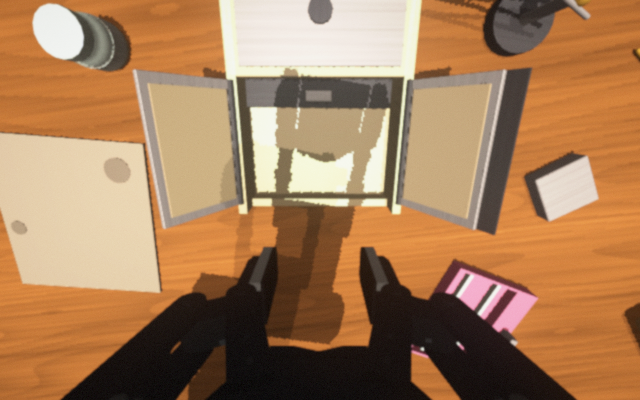

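View pics/s27b.png

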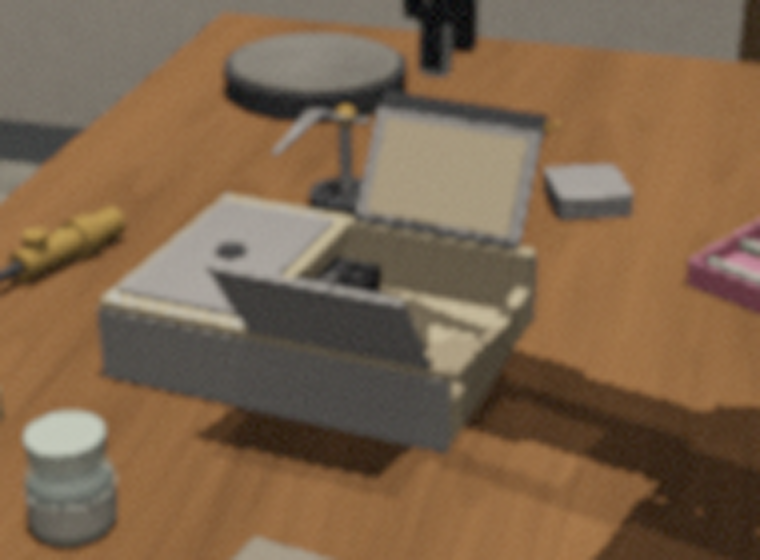

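```bash
cat >> h.py <<'E'
A0=-.122;O=np.array([621.5,-82.3,0]);EX=np.array([np.cos(A0),np.sin(A0),0]);EY=np.array([-np.sin(A0),np.cos(A0),0])
def H2W(x,y,z): return O+x*EX+y*EY+[0,0,z]
def W2H(p): d=np.asarray(p)-O;return np.array([d@EX,d@EY,p[2]])
def leafang(n,u,v,s,st,r=94):
    o,d=ray(n,u,v,st);o=W2H(o);d=np.array([d@EX,d@EY,d[2]])
    oy,oz=o[1]-s*96,o[2]-67;A=d[1]**2+d[2]**2;B=2*(oy*d[1]+oz*d[2]);C=oy*oy+oz*oz-r*r
    D=B*B-4*A*C
    for t in [(-B-np.sqrt(max(D,0)))/2/A,(-B+np.sqrt(max(D,0)))/2/A]:
        p=o+t*d;print(u,v,p.round(1),'ang',round(float(np.arctan2(p[2]-67,-s*(p[1]-s*96))),2))
def go(x,y,z,yaw=A0): return rel(H2W(x,y,z),down(yaw))
E
python3 - <<'E'
from h import *
# rewind: pose at w27
st=sensors.state();print(st['tcp_pos'])
print('handle',W2H(onz('wrist',318,96,60,st)))
leafang('wrist',136,70,1,st);leafang('wrist',166,226,1,st);leafang('wrist',502,70,-1,st);leafang('wrist',476,228,-1,st)
print('jar',onz('wrist',60,40,70,st))
for p in((-80,185,250),(-80,185,112)):print(p,H2W(*p).round(0),go(*p))
E
```

```text
[507.7605358  -68.51768889 246.64279659]
handle [-18.71597498  -0.56498011  60.        ]
136 70 [ -3.6 142.7 148.6] ang 2.09
136 70 [  6.4 190.   69.5] ang 3.12
166 226 [-136.7  141.9  149. ] ang 2.08
166 226 [-171.2  190.    68.2] ang 3.13
502 70 [  -3.5 -147.1  145.9] ang 2.15
502 70 [   5.4 -189.7   75.1] ang 3.06
476 228 [-142.2 -153.9  141.1] ang 2.23
476 228 [-166.4 -188.2   85.4] ang 2.94
jar [686.9942723  172.63830085  70.        ]
(-80, 185, 250) [565. 111. 250.] [ 3.4540e+00 -1.8517e+01 -3.2500e-01 -1.0000e-03  0.0000e+00 -0.0000e+00]
(-80, 185, 112) [565. 111. 112.] [ 3.4560e+00 -1.8509e+01  1.3475e+01 -1.0000e-03  0.0000e+00 -0.0000e+00]
```

step_arm(commands="3.5 -18.5 -0.3 0 0 0; 3.5 -18.5 -0.3 0 0 0; 3.5 -18.5 -0.3 0 0 0; 3.5 -18.5 -0.3 0 0 0; 3.5 -18.5 -0.3 0 0 0; 3.5 -18.5 5 0 0 0; 3.5 -18.5 10 0 0 0; 3.5 -18.5 13 0 0 0; 3.5 -18.5 13.4 0 0 0; 3.5 -18.5 13.4 0 0 0", jaw=1)

```text
clock: 45.22
tcp_pos: [564.9, 110.3, 114.1]
eef_rot: [-0.0, 0.998, -0.062, 0.001]
ft_force: [0.8, 0.2, 0.9]
gripper_width: 0.2
```

Run:
```python
from h import *
im,st=snap('wrist','w28');print(W2H(st['tcp_pos']),st['ft_force'],st['gripper_width'])
```

```text
[-79.66226541 184.22934369 114.06602747] [0.83388285 0.15402584 0.88621025] 0.2390957254049782
```

View pics/w28.png

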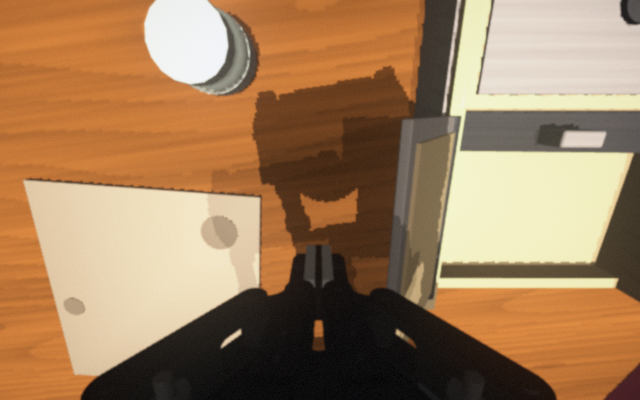

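step_arm(commands="0 1 0 0 0 0; 0 2 0 0 0 0; 0 3 0 0 0 0; 0 4 0 0 0 0; 0 5 0 0 0 0; 0 5.5 0 0 0 0; 0 6 0 0 0 0; 0 6.5 0 0 0 0; 0 7 0 0 0 0; 0 7.5 0 0 0 0; 0 8 0 0 0 0; 0 8 0 0 0 0")

```text
clock: 46.78
tcp_pos: [557.2, 29.8, 119.5]
eef_rot: [0.001, 0.998, -0.061, 0.005]
ft_force: [-8.3, -1.9, 37.9]
gripper_width: -0.0
```

Run:
```python
from h import *
im,st=snap('wrist','w29');print(W2H(st['tcp_pos']),st['ft_force'],st['gripper_width'])
im,_=snap('side','s29');cv2.imwrite('pics/s29b.png',cv2.resize(im[100:270,210:430],None,fx=3.5,fy=3.5,interpolation=cv2.INTER_CUBIC))
```

```text
[-77.49629089 103.46735815 119.51440301] [-8.25923119 -1.92262822 37.86280763] -0.045115493061611896
```

View pics/s29b.png

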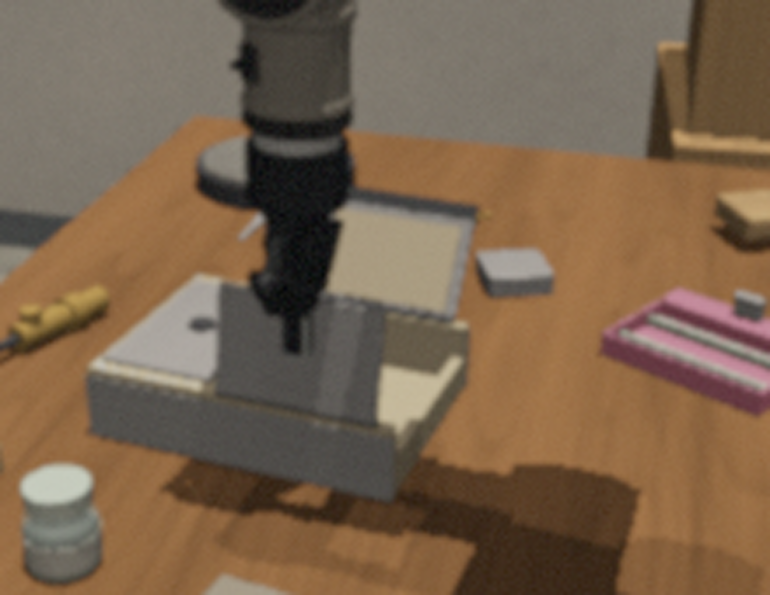

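View pics/w29.png

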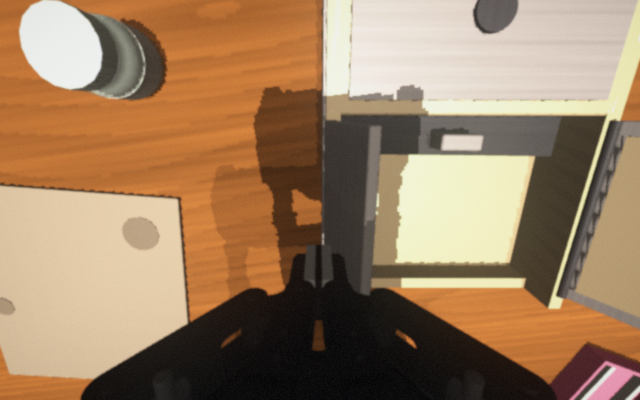

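step_arm(commands="0 0 -1 0 0 0; 0 0 -2.5 0 0 0; 0 0 -4.5 0 0 0; 0 0 -6 0 0 0; 0 0 -6 0 0 0")

```text
clock: 47.5
tcp_pos: [554.9, 31.5, 174.1]
eef_rot: [-0.0, 0.998, -0.061, 0.001]
ft_force: [-0.1, 0.1, 0.3]
gripper_width: -0.3
```

Run:
```python
from h import *
im,st=snap('wrist','w30');print(W2H(st['tcp_pos']),st['ft_force'],st['gripper_width'])
```

```text
[-79.92859166 104.85019159 174.12433699] [-0.1088472   0.06029364  0.32923907] -0.31622604095151996
```

View pics/w30.png

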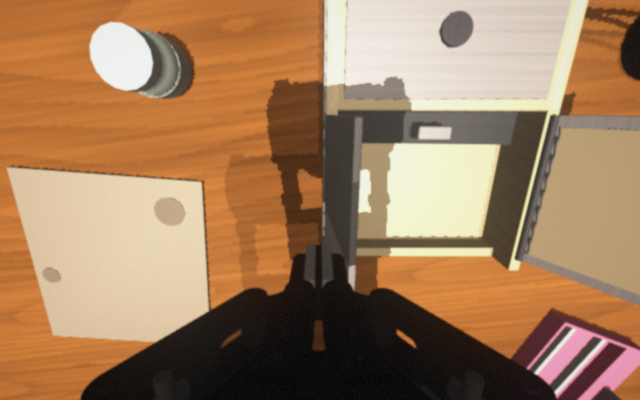

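Run:
```python
from h import *
st=sensors.state()
leafang('wrist',357,118,1,st);leafang('wrist',351,270,1,st)
```

```text
357 118 [ -3.8  83.3 160.1] ang 1.44
357 118 [ -8.1  59.4 -19.6] ang -1.17
351 270 [-97.1  83.1 160.1] ang 1.43
351 270 [-209.    58.9  -19.4] ang -1.17
```

step_arm(commands="0 0 1.5 0 0 0; 0 0 2.7 0 0 0; 0 0.8 2.75 0 0 0; 0 1.6 2.9 0 0 0; 0 2.4 3.1 0 0 0; 0 3.2 3.4 0 0 0; 0 3.9 3.75 0 0 0; 0 4.6 4.2 0 0 0; 0 5.2 4.7 0 0 0; 0 5.2 4.7 0 0 0")

```text
clock: 48.8
tcp_pos: [547.7, -20.4, 125.5]
eef_rot: [-0.0, 0.998, -0.061, -0.001]
ft_force: [0.2, -0.1, 0.7]
gripper_width: -0.3
```

Run:
```python
from h import *
im,st=snap('wrist','w31');print(W2H(st['tcp_pos']),st['ft_force'],st['gripper_width'])
im,_=snap('side','s31');cv2.imwrite('pics/s31b.png',cv2.resize(im[100:270,210:430],None,fx=3.5,fy=3.5,interpolation=cv2.INTER_CUBIC))
```

```text
[-80.80507653  52.44405267 125.52596651] [ 0.24734186 -0.10239597  0.71083058] -0.3140730671968576
```

View pics/s31b.png

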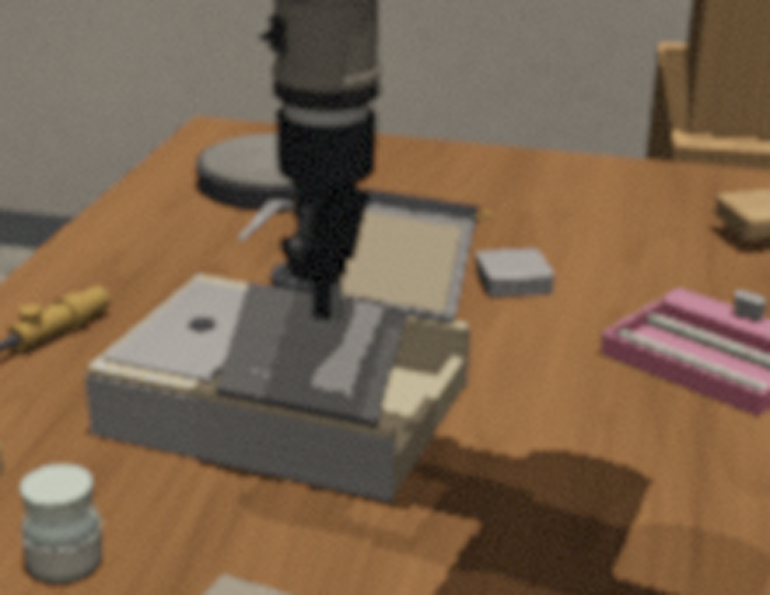

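step_arm(commands="0 0.5 0.5 0 0 0; 0 1 1 0 0 0; 0 1.45 1.65 0 0 0; 0 1.85 2.35 0 0 0; 0 2.2 3.1 0 0 0; 0 2.45 3.85 0 0 0; 0 2.6 4.5 0 0 0; 0 2.65 5 0 0 0; 0 2.65 5.2 0 0 0; 0 2.65 5.2 0 0 0")

```text
clock: 50.15
tcp_pos: [544.6, -46.0, 73.9]
eef_rot: [-0.0, 0.998, -0.061, -0.0]
ft_force: [0.1, -0.4, 0.0]
gripper_width: -0.2
```

Run:
```python
from h import *
im,st=snap('wrist','w32');print(W2H(st['tcp_pos']),st['ft_force'],st['gripper_width'])
im,_=snap('side','s32');cv2.imwrite('pics/s32b.png',cv2.resize(im[100:270,210:430],None,fx=3.5,fy=3.5,interpolation=cv2.INTER_CUBIC))
```

```text
[-80.73731754  26.67233303  73.89903452] [ 0.07667226 -0.39183201  0.01008017] -0.16537076385911617
```

View pics/s32b.png

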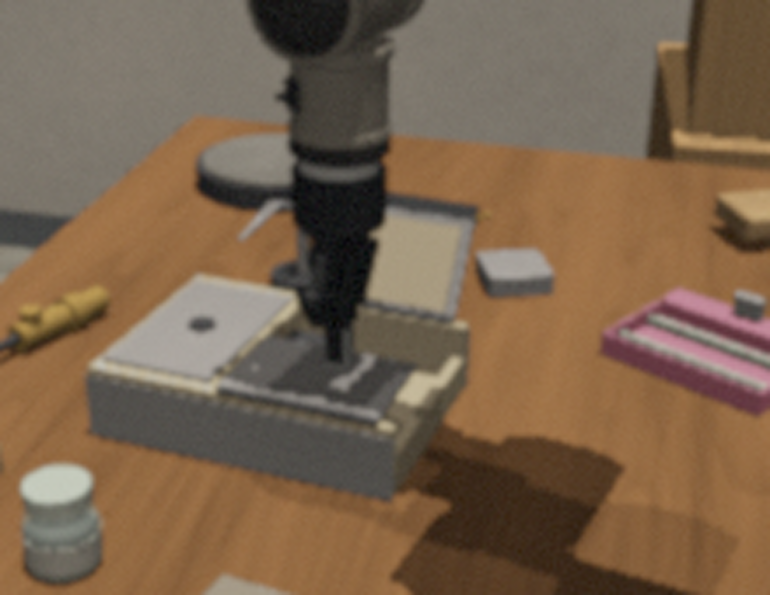

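View pics/w32.png

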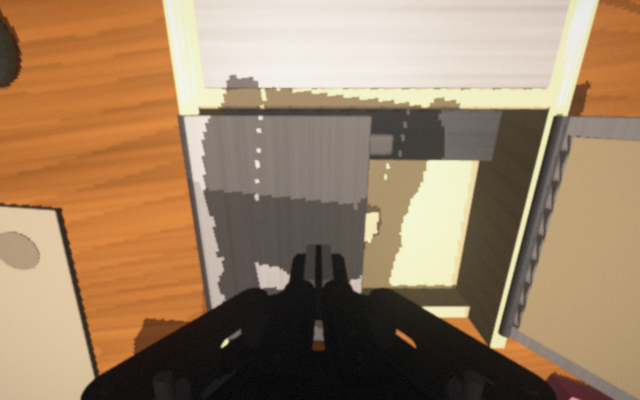

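Push down a little more until a clear contact force.

step_arm(commands="0 0 0.15 0 0 0; 0 0 0.3 0 0 0; 0 0 0.4 0 0 0; 0 0 0.4 0 0 0")

```text
clock: 50.75
tcp_pos: [545.0, -46.2, 71.9]
eef_rot: [-0.0, 0.998, -0.061, 0.001]
ft_force: [-4.8, -0.0, 14.6]
gripper_width: 0.3
```

step_arm(commands="0 0 -3 0 0 0; 0 0 -8 0 0 0; 0 0 -13 0 0 0; 0 0 -17 0 0 0; 0 0 -17 0 0 0")

```text
clock: 51.38
tcp_pos: [546.3, -46.5, 243.5]
eef_rot: [0.0, 0.998, -0.061, 0.004]
ft_force: [-0.0, 0.1, 0.5]
gripper_width: 0.1
```

Run:
```python
from h import *
im,st=snap('wrist','w33');print(W2H(st['tcp_pos']),st['ft_force'],st['gripper_width'])
for p in((-80,-200,240),(-80,-200,135)):print(p,H2W(*p).round(0),go(*p))
```

```text
[-78.99899357  26.35751546 243.50575587] [-0.00197319  0.12101505  0.5076638 ] 0.13733612535028808
(-80, -200, 240) [ 518. -271.  240.] [ 1.3000e-02  2.2645e+01  1.0800e-01 -0.0000e+00 -3.0000e-03 -0.0000e+00]
(-80, -200, 135) [ 518. -271.  135.] [-1.5000e-02  2.2648e+01  1.0608e+01 -0.0000e+00 -3.0000e-03 -0.0000e+00]
```

View pics/w33.png

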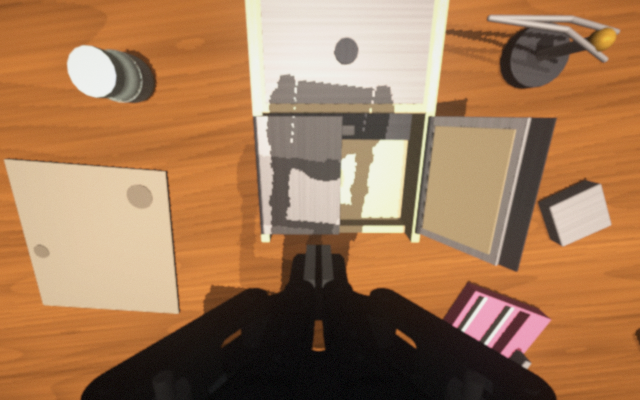

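Run:
```python
from h import *
st=sensors.state()
for r in(94,106,118): 
  print(r);leafang('wrist',556,118,-1,st,r);leafang('wrist',518,270,-1,st,r)
leafang('wrist',527,118,-1,st)
```

```text
94
556 118 [  -5.4 -178.4  134.4] ang 2.46
556 118 [  -5.4 -178.4  134.4] ang 2.46
518 270 [-154.3 -178.9  135.1] ang 2.45
518 270 [-154.3 -178.9  135.1] ang 2.45
106
556 118 [  -5.4 -178.4  134.4] ang 2.46
556 118 [  -5.4 -178.4  134.4] ang 2.46
518 270 [-154.3 -178.9  135.1] ang 2.45
518 270 [-154.3 -178.9  135.1] ang 2.45
118
556 118 [  -4.5 -146.3  173.7] ang 2.01
556 118 [  -6.2 -210.6   95.1] ang 2.9
518 270 [-130.7 -147.6  173.1] ang 2.02
518 270 [-177.8 -210.1   97.1] ang 2.88
527 118 [  -5.1 -143.9  147.9] ang 2.11
527 118 [  -6.4 -187.9   86.6] ang 2.93
```

step_arm(commands="0 22.6 0.1 0 -0.003 0; 0 22.6 0.1 0 -0.003 0; 0 22.6 0.1 0 -0.003 0; 0 22.6 0.1 0 -0.003 0; 0 22.6 0.1 0 -0.003 0; 0 22.6 0.1 0 -0.003 0; 0 22.6 4 0 -0.003 0; 0 22.6 8 0 -0.003 0; 0 22.6 10.1 0 -0.003 0; 0 22.6 10.1 0 -0.003 0")

```text
clock: 52.68
tcp_pos: [516.6, -268.3, 137.1]
eef_rot: [-0.002, 0.998, -0.06, -0.003]
ft_force: [-0.0, -0.6, 0.8]
gripper_width: 0.2
```

Run:
```python
from h import *
im,st=snap('wrist','w34');print(W2H(st['tcp_pos']),st['ft_force'],st['gripper_width'])
```

```text
[ -81.5290798  -197.42483893  137.13014716] [-0.01038806 -0.55689488  0.80704814] 0.2380073872569299
```

View pics/w34.png

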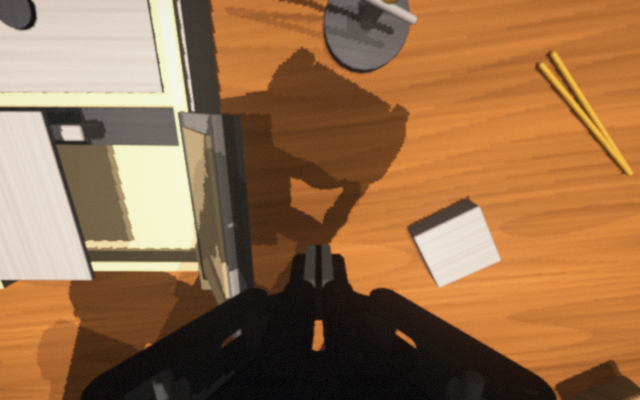

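step_arm(commands="0 -1.5 -0.3 0 0 0; 0 -3 -0.5 0 0 0; 0 -4 -0.8 0 0 0; 0 -5 -1 0 0 0; 0 -6 -1.2 0 0 0; 0 -7 -1.3 0 0 0; 0 -8 -1.4 0 0 0; 0 -8 -1.4 0 0 0")

```text
clock: 53.72
tcp_pos: [527.1, -190.4, 153.0]
eef_rot: [-0.0, 0.998, -0.061, -0.002]
ft_force: [0.1, 0.3, 0.3]
gripper_width: 0.2
```

Run:
```python
from h import *
im,st=snap('wrist','w35');print(W2H(st['tcp_pos']),st['ft_force'],st['gripper_width'])
im,_=snap('side','s35');cv2.imwrite('pics/s35b.png',cv2.resize(im[80:270,210:430],None,fx=3.1,fy=3.1,interpolation=cv2.INTER_CUBIC))
```

```text
[ -80.52359453 -118.8117579   153.04296619] [0.05509991 0.3202348  0.25030311] 0.19352483050186428
```

View pics/w35.png

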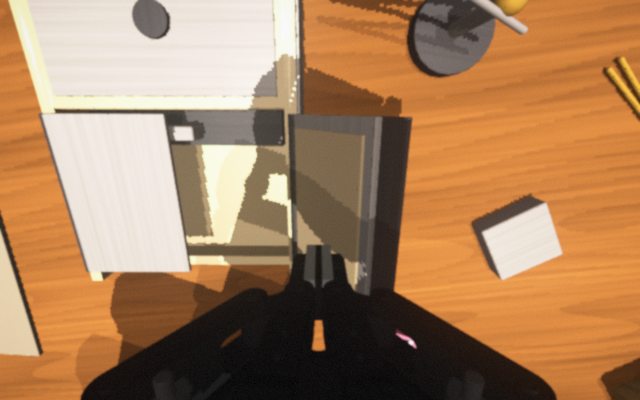

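View pics/s35b.png

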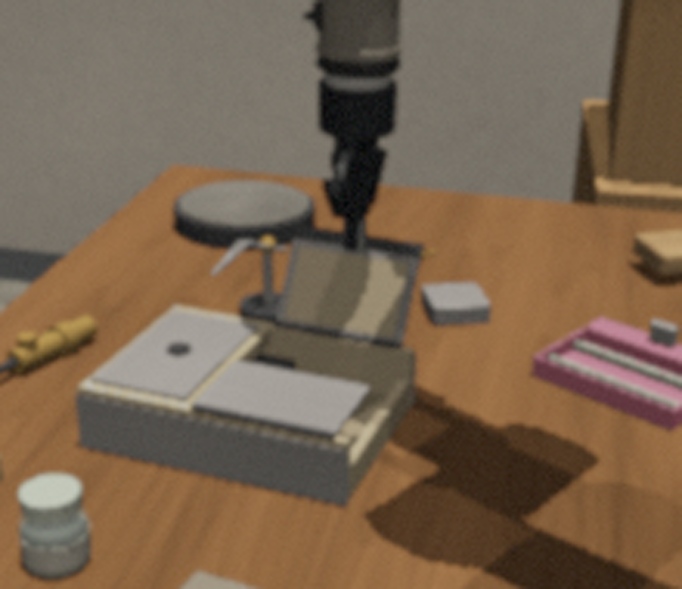

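step_arm(commands="0 0 -3 0 0 0; 0 0 -5 0 0 0; 0 4 -5 0 0 0; 0 8.3 -5 0 0 0; 0 8.3 -5 0 0 0; 0 8.3 -2 0 0 0; 0 8.3 1 0 0 0; 0 8.3 3.1 0 0 0; 0 8.3 3.1 0 0 0; 0 8.3 3.1 0 0 0")

```text
clock: 55.08
tcp_pos: [517.3, -273.5, 122.9]
eef_rot: [-0.0, 0.998, -0.061, -0.001]
ft_force: [1.0, 0.0, -0.1]
gripper_width: -0.0
```

Run:
```python
from h import *
im,st=snap('wrist','w36');print(W2H(st['tcp_pos']),st['ft_force'],st['gripper_width'])
im,_=snap('side','s36');cv2.imwrite('pics/s36b.png',cv2.resize(im[80:270,210:430],None,fx=3.1,fy=3.1,interpolation=cv2.INTER_CUBIC))
```

```text
[ -80.11960616 -202.45553883  122.88830266] [ 1.01808871  0.02332733 -0.09303214] -0.04193665011113498
```

View pics/w36.png

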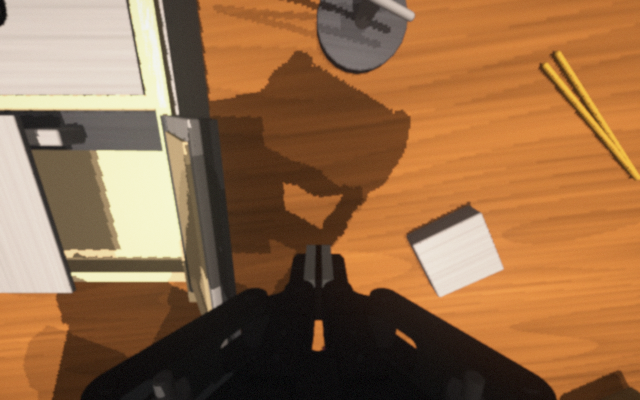

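View pics/s36b.png

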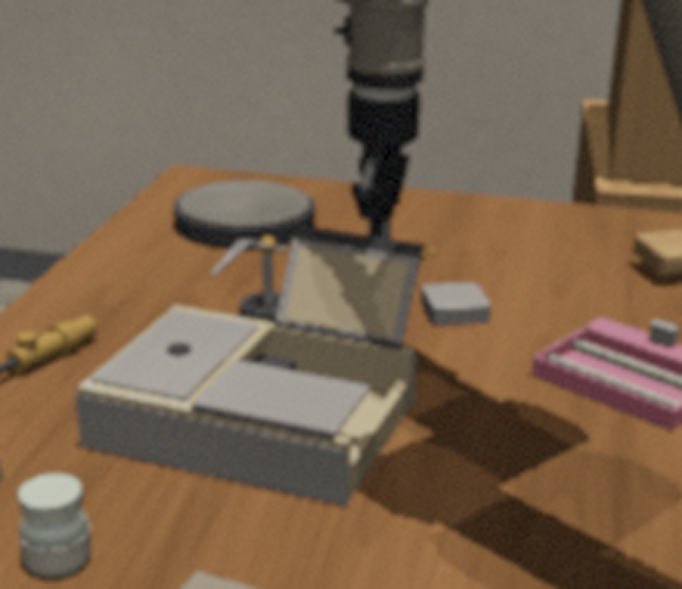

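step_arm(commands="0 -1.5 0 0 0 0; 0 -3 0 0 0 0; 0 -4 -0.1 0 0 0; 0 -5 -0.3 0 0 0; 0 -6 -0.6 0 0 0; 0 -6 -0.6 0 0 0")

```text
clock: 55.92
tcp_pos: [524.3, -212.9, 128.2]
eef_rot: [-0.001, 0.998, -0.061, -0.002]
ft_force: [0.1, 0.1, -0.7]
gripper_width: 0.1
```

Run:
```python
from h import *
im,st=snap('wrist','w37');print(W2H(st['tcp_pos']),st['ft_force'],st['gripper_width'])
```

```text
[ -80.60580666 -141.46659116  128.20460779] [ 0.13756632  0.12803277 -0.73689082] 0.05443881660088364
```

View pics/w37.png

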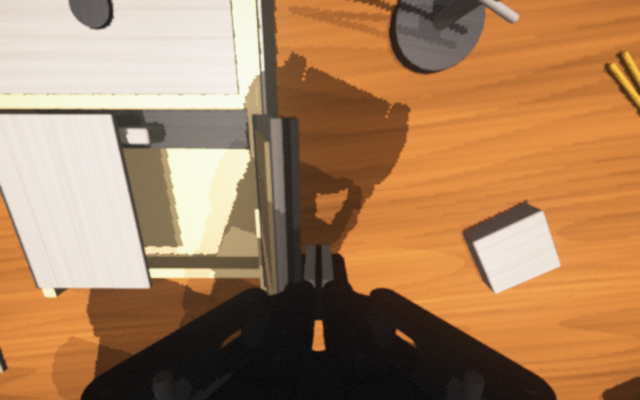

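step_arm(commands="0 -0.8 -0.6 0 0 0; 0 -1.6 -1 0 0 0; 0 -2.4 -1.5 0 0 0; 0 -3.2 -1.8 0 0 0; 0 -4 -2 0 0 0; 0 -4.5 -2 0 0 0; 0 -4.5 -2 0 0 0")

```text
clock: 56.85
tcp_pos: [529.7, -168.7, 148.0]
eef_rot: [-0.001, 0.998, -0.061, -0.002]
ft_force: [-0.4, 0.7, 0.1]
gripper_width: 0.2
```

Run:
```python
from h import *
im,st=snap('wrist','w38');print(W2H(st['tcp_pos']),st['ft_force'],st['gripper_width'])
im,_=snap('side','s38');cv2.imwrite('pics/s38b.png',cv2.resize(im[80:270,210:430],None,fx=3.1,fy=3.1,interpolation=cv2.INTER_CUBIC))
```

```text
[-80.56086427 -96.91816055 148.01400427] [-0.37462485  0.71854622  0.12280638] 0.21015721172871063
```

View pics/w38.png

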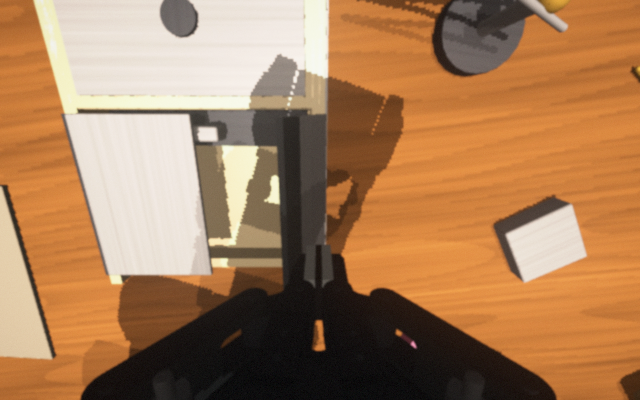

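View pics/s38b.png

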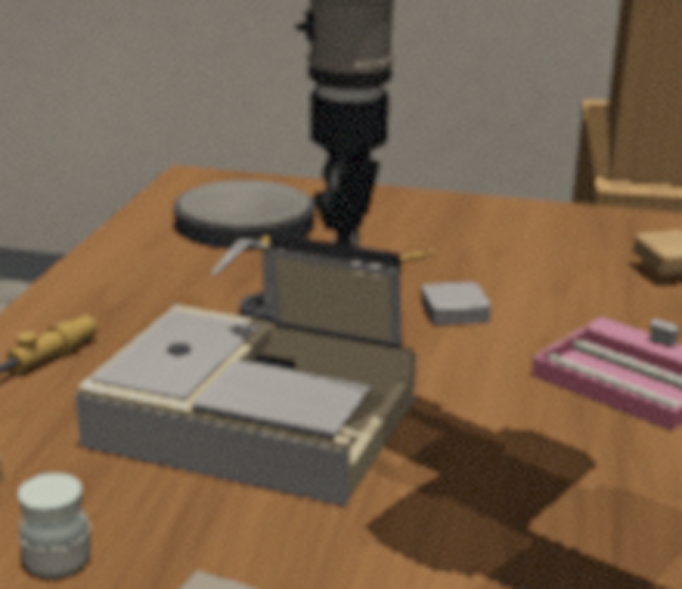

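step_arm(commands="0 -0.8 0.2 0 0 0; 0 -1.6 0.5 0 0 0; 0 -2.4 0.8 0 0 0; 0 -3.1 1.15 0 0 0; 0 -3.8 1.6 0 0 0; 0 -4.4 2.1 0 0 0; 0 -5 2.65 0 0 0; 0 -5.5 3.25 0 0 0; 0 -5.9 3.9 0 0 0; 0 -6.3 4.6 0 0 0; 0 -6.6 5.3 0 0 0; 0 -6.6 5.3 0 0 0")

```text
clock: 58.45
tcp_pos: [537.1, -103.4, 94.2]
eef_rot: [-0.001, 0.998, -0.061, -0.002]
ft_force: [0.5, -0.0, 0.3]
gripper_width: 0.0
```

step_arm(commands="0 -0.3 0.8 0 0 0; 0 -0.4 1.4 0 0 0; 0 -0.5 1.9 0 0 0; 0 -0.5 2.1 0 0 0; 0 -0.5 2.2 0 0 0; 0 -0.5 2.2 0 0 0")

```text
clock: 59.2
tcp_pos: [538.0, -98.8, 73.0]
eef_rot: [-0.0, 0.998, -0.061, -0.002]
ft_force: [1.0, -0.3, -0.5]
gripper_width: -0.3
```

Run:
```python
from h import *
im,st=snap('wrist','w39');print(W2H(st['tcp_pos']),st['ft_force'],st['gripper_width'])
im,_=snap('side','s39');cv2.imwrite('pics/s39b.png',cv2.resize(im[80:270,210:430],None,fx=3.1,fy=3.1,interpolation=cv2.INTER_CUBIC))
```

```text
[-80.87465912 -26.51654034  72.98554721] [ 1.04924897 -0.27628435 -0.48586186] -0.28656969899238643
```

View pics/s39b.png

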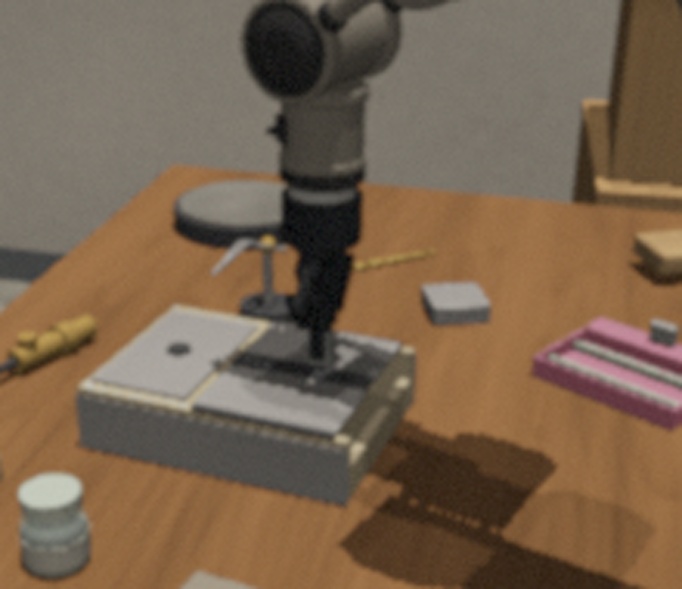

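step_arm(commands="0 0 0.15 0 0 0; 0 0 0.3 0 0 0; 0 0 0.35 0 0 0; 0 0 0.35 0 0 0")

```text
clock: 59.8
tcp_pos: [538.3, -98.9, 71.8]
eef_rot: [-0.0, 0.998, -0.061, -0.001]
ft_force: [-5.7, 1.7, 17.6]
gripper_width: 0.3
```

step_arm(commands="0 0 -3 0 0 0; 0 0 -8 0 0 0; 0 0 -13 0 0 0; -10 0 -16 0 0 0; -10 0 -16 0 0 0; -10 0 -16 0 0 0")

```text
clock: 60.55
tcp_pos: [437.7, -86.4, 231.1]
eef_rot: [-0.0, 0.998, -0.061, -0.001]
ft_force: [1.1, -0.9, -0.5]
gripper_width: -0.2
```

Run:
```python
from h import *
im,st=snap('wrist','w40');print(W2H(st['tcp_pos']),st['ft_force'],st['gripper_width'],st['qd'].round(3))
im,_=snap('side','s40');cv2.imwrite('pics/s40b.png',cv2.resize(im[120:270,210:400],None,fx=4,fy=4,interpolation=cv2.INTER_CUBIC))
```

```text
[-181.88841012  -26.45271021  231.14901943] [ 1.12523667 -0.87999973 -0.5426797 ] -0.19888059851641182 [ 0.006  0.063 -0.057  0.005 -0.027  0.009]
```

View pics/s40b.png

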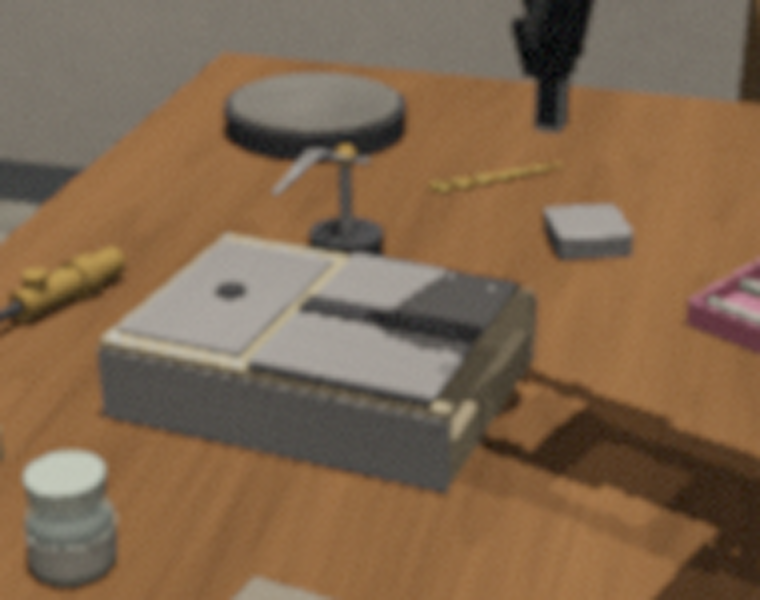

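View pics/w40.png

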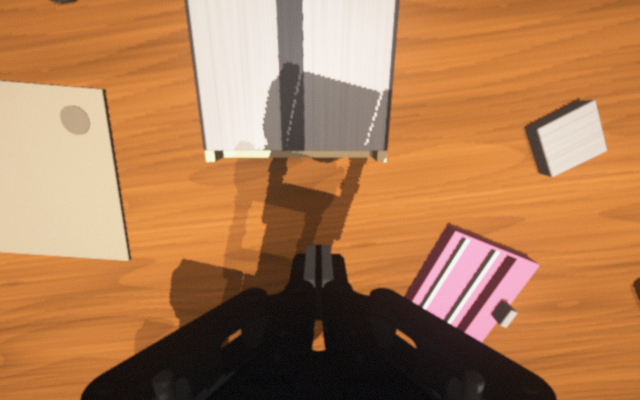

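step_arm(commands="0 0 0 0 0 0; 0 0 0 0 0 0; 0 0 0 0 0 0; 0 0 0 0 0 0")

```text
clock: 61.15
tcp_pos: [439.5, -86.7, 229.6]
eef_rot: [-0.0, 0.998, -0.061, -0.002]
ft_force: [1.2, 0.4, 0.7]
gripper_width: 0.5
```

Run:
```python
from h import *
print(sensors.state()['qd'].round(4));print(robot.job_done())
```

```text
[ 0.0001 -0.0043  0.0006 -0.0011 -0.0019  0.0008]
the job is handed in; nothing more can be done
None
```

I drew the sled out, laid all four brass bars across both ridges, pushed the sled home, and closed the plain leaf, then the lap leaf. The job was handed in at about 61 s of the 208 s allowed. No verdict was reported.

**Checks**
- **Bars:** the last wrist picture before the push showed all four level on both ridges. I could not see them once the sled was under the roof.
- **Sled:** pushing harder moved it no further, with the push force at about 29 N. The handle then measured hearth x = -18.7 mm, against -18 mm when fully home.
- **Leaves:** each was pressed to firm contact (15 to 18 N) with the fingertip at z ≈ 72 mm. The last pictures show both flat, with the dark strip over the joint.
- **Bystanders:** I never touched the flux jar, bench block, third hand or pink look-alike sled, and they looked unmoved in the pictures.

**What went wrong on the way**
- One bar had been knocked aside on the board, so I found it again with the wrist camera and picked it up from there.
- On the first push of the plain leaf, the gripper's linkage rode on the leaf's edge with about 38 N of wrist force, close to the 40 N limit. I lifted off and redid it with the fingertip higher.
- The first sweep at the lap leaf passed over its edge without moving it, so I repeated it lower.

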